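# Open the carton's spout and pour the biscuits into the raised feeder

### The arm

A 6-joint arm with a two-finger parallel gripper is mounted at the origin on the work surface. World frame = base frame: x ahead of the robot, y to its left, z up, the work surface at z = 0. Lengths are in m, angles in degrees, forces in N, time in s.
With the tool pointing down it reaches from about 0.4 to 0.825 m from the base axis. Payload 7 kg.
Tool frame: the origin (TCP) lies midway between the tips of the shut fingers; the grasp point (between the pads) lies 19 mm behind it; z points along the fingers, y is the direction in which the jaws open and shut (so a half turn about z gives the same grasp; the last joint's range is limited). The gripper opens to 88 mm and grips with 3 to 60 N. Pads are 19 mm wide; open, the fingers measure 130 mm over their backs; the gripper's body (78 mm by 193 mm) begins 47 mm behind the grasp point.
Start: joints at [-55.056, 20.546, 0.682, 0, -70.136, -16.507], TCP at [0.213, -0.64, 0.227] pointing down, gripper open.
Joint ranges: [-176.03, 176.03], [-82.01, 121.73], [-58.28, 71.71], [-173.87, 95.51], [-174.79, -0.11], [-173.66, 173.66]. Speed limits (degrees/s): [136.94, 136.94, 172.46, 180, 180, 180].

### API

Orientations are given as [roll, pitch, yaw] about the fixed x, y, z axes, in that order (R = Rz(yaw) Ry(pitch) Rx(roll)).
In Python, from plant import sensors, viewer, r gives the robot as it stands. The module is installed in compiled form; this text tells all that it offers.
- The arm moves only by the shell command python3 -m handwheel 'ROWS' [OPENING] [FORCE]. ROWS is JSON, one flat list of numbers, 6 for each row, row after row: the shift along the world's x, y, z in cm, then the turn, a rotation vector about the world's x, y, z in rad. In form: [tx, ty, tz, wx, wy, wz, tx, ty, tz, wx, wy, wz, ...]. A call has 1 to 8 rows; each row is the pose to reach, as a shift and turn from the pose measured when the call began; what a row does not reach only later rows make up. A row lasts 1/10 s, in which the tool goes at most 50 mm and 8.59 degrees, less where a joint would pass 70% of its speed; a pose out of reach is approached as far as the arm can. A call with a gripper value outside its range is refused whole. OPENING is the closure in counts, from 0 (fully open) to 255 (shut), set as the call begins (- or left out, the last holds). The fingers move at their own pace and stop on an object; FORCE is the grip in N (left out, the last holds). Time passes only in rows, so rows that repeat a pose let the fingers close. It gives the time, the measured TCP pose, the force and the opening at its end, in the units of the state.
- sensors.get_state(): the state, without advancing time (a new reading comes with each control period).
- viewer.capture(name): name is "side" or "top" or "wrist"; returns a dict with "img" (420x560x3 uint8, red, green, blue), "camera_matrix" (3x3 intrinsics, pixels), "k1" (the pictures are not rectified: a ray, as slopes to the right and down, at radius r is drawn at 1 + k1 r^2 times it, then the intrinsics apply), "camera_from_world" (4x4, takes a point from world to camera coordinates); the wrist camera has in their place "mount" (4x4, takes a point from camera to tool coordinates, whose origin is the TCP and whose axes are the flange's). Camera axes: x right, y down, z forward; pixel columns grow to the right and rows downward; lengths in m; the calibration is good to about 2 mm. A picture is of the moment at which its call begins: read the wrist's pose just before it. There is no depth.
- r.close_job(): hands the job in, once; it reports no verdict.
The state is a dict: "time_s": time; "joints": joint angles; "qd": joint speeds; "joint_torque": joint torques, N m; "tcp_pos": TCP position; "eef_rot": TCP orientation; "contact_force": force on the tool from outside, world axes, zero at the start; "moment": the same for the moment, N m; "gripper_width": finger opening in m.
Only numpy, scipy, OpenCV 4.12 (cv2) and the standard library are available. Lean on these libraries where they do the work, as an engineer would, in place of code of your own. Each camera call takes 0.05 s, during which the arm holds its last target.

### The job

Pull the carton's folded spout fully out while the carton stands upright, then lay the carton down on its spout side on the counter, biscuits still inside, and let go of it. Take it again, pour all five biscuits from the spout into the raised feeder, and set the empty carton down on the counter and let go. Leave the other things on the counter where they are.

Things in the scene. Friction and masses are not known exactly. Their poses are not given: they have to be found in the camera images.
- carton_centre (a point): Middle of the loose, rigid cardboard biscuit carton, 90 (x) x 62 (y) x 150 (z) mm, 0.28 to 0.41 kg with five biscuits. It starts upright. z points to its top (the spout end), x to the narrow face beside the spout's hinge (the 'spout side'), y across its 62 mm width, which a gripper spans. 75 mm above the base, 45 mm from each narrow face.
- carton: Same carton, origin at its base's middle. The top is a fixed strip, 23 mm wide, along the spout side; the rest is the mouth, shut by the spout. A ramp inside starts on the spout-side wall 47 mm below the top and ends at the hinge line. When the carton lies on its spout side the ramp rises 24 degrees to the mouth: biscuits stay in until the top end is tipped some 35 below level; 55 empties it.
- spout_hinge (a point): Middle of the spout's hinge line, along the carton's y; it is x +22, z +75.5 mm from carton_centre. Carton axes. The spout is a paper-white flap 62 mm long (from the hinge towards the carton's -x when shut), 60 mm wide, 2.5 mm thick, with 13 mm side cheeks on its inner side, shut nearly flat on the carton's top.
- spout_tab (a point): Middle of the pull tab, axes turning with the spout. The tab is a fin standing up from the outer side of the flap: 28 mm long (along spout x), 26 mm tall (z), 5 mm thick (y), pinched across the 5 mm. Its middle lies 44 mm from the hinge line and 15.5 mm above the flap's underside, so 13 mm above its upper face.
- spout (a joint): Spout angle (rad): 0 folded shut on the top, 1.2 fully out (end stop), when the flap stands up from the top, leaning 21 degrees to the carton's -x. It starts at 0 to 0.12. It turns about the carton's +y axis through the hinge (free edge goes up and over towards +x), with light friction (0.025 N m), and stays where it is left.
- feeder_rim (a point): Centre of the mouth of the white ceramic raised feeder, a round pedestal bowl that stands firm on the counter (fixed): rim 115 mm above the counter, outer rim radius 88 mm, inner radius 83 mm at the rim and about 53 mm at the bowl's floor, 61 mm below the rim.
- tin: Bystander: empty aluminium tin, upright, radius 37, height 85 mm; origin at the centre of its underside.
- jar: Bystander: white plastic jar, radius 32, height 100 mm; origin at the centre of its underside.
- lid: Bystander: mustard silicone lid lying flat, radius 48, height 22 mm; origin at the centre of its underside.
- mug: Bystander: white mug, radius 40, height 90 mm, handle reaching about 35 mm out at its +y; origin at the centre of its underside.
- spoon: Bystander: steel spoon 170 mm long lying along its x axis, under 25 mm high; origin at its middle.
- brush: Bystander: wooden brush 190 mm long lying along its x axis, under 40 mm high; origin at its middle.
- biscuit0_center (a point): Centre of round biscuit 1 of 5, a hard, smooth, glazed brown ball of 22 mm diameter and about 12 g, inside the carton at the start.
- biscuit1_center (a point): Centre of round biscuit 2 of 5, a hard, smooth, glazed brown ball of 22 mm diameter and about 12 g, inside the carton at the start.
- biscuit2_center (a point): Centre of round biscuit 3 of 5, a hard, smooth, glazed brown ball of 22 mm diameter and about 12 g, inside the carton at the start.
- biscuit3_center (a point): Centre of round biscuit 4 of 5, a hard, smooth, glazed brown ball of 22 mm diameter and about 12 g, inside the carton at the start.
- biscuit4_center (a point): Centre of round biscuit 5 of 5, a hard, smooth, glazed brown ball of 22 mm diameter and about 12 g, inside the carton at the start.

How it is judged:
By the outcome, as a careful person would: the job done as asked, in the order asked, and still so for the second after the job is handed in, with the robot touching nothing.
It also fails if it takes over 72 s, if anything falls off the work surface, if the arm or the gripper's body presses on something with over 40 N, if the wrist force passes 120 N, or if a joint passes its speed limit or range.

## Working session

There is one attempt and no reset: what is moved stays moved. The work goes in short steps, Python scripts to look and compute and a shell command to move; the robot and the scene stay as the last step left them, time stands still between calls to the robot, and variables do not carry over. Pictures are saved under pics/ and viewed, and the job is handed in when it is done.

```bash
mkdir -p pics
cat > h.py <<'E'
import numpy as np, cv2
from plant import sensors, viewer, r
from scipy.spatial.transform import Rotation as R
def cap(n,fn=None):
    s=sensors.get_state() if n=="wrist" else None
    c=viewer.capture(n)
    if n=="wrist":
        T=np.eye(4);T[:3,:3]=R.from_euler('xyz',s['eef_rot'],degrees=True).as_matrix();T[:3,3]=s['tcp_pos']
        c['camera_from_world']=np.linalg.inv(T@np.array(c['mount']))
    if fn: cv2.imwrite('pics/'+fn+'.png',c['img'][:,:,::-1])
    return c
def ray(c,u,v):
    K=np.array(c['camera_matrix']);d=np.array([(u-K[0,2])/K[0,0],(v-K[1,2])/K[1,1]]);k=c['k1'];p=d.copy()
    for _ in range(30): p=d/(1+k*(p@p))
    M=np.array(c['camera_from_world']);Rm=M[:3,:3]
    return -Rm.T@M[:3,3],Rm.T@np.array([p[0],p[1],1])
def onz(c,u,v,z):
    o,d=ray(c,u,v);return o+d*(z-o[2])/d[2]
def proj(c,P):
    M=np.array(c['camera_from_world']);q=M[:3,:3]@np.array(P)+M[:3,3];p=q[:2]/q[2];p=p*(1+c['k1']*(p@p));K=np.array(c['camera_matrix'])
    return np.array([K[0,0]*p[0]+K[0,2],K[1,1]*p[1]+K[1,2]])
def two(c1,p1,c2,p2):
    a,d=ray(c1,*p1);b,e=ray(c2,*p2)
    t=np.linalg.lstsq(np.stack([d,-e],1),b-a,rcond=None)[0]
    x=a+d*t[0];y=b+e*t[1];return (x+y)/2,np.linalg.norm(x-y)
E
python3 - <<'E'
from h import *
np.set_printoptions(suppress=True,precision=3)
for n in("side","top","wrist"):
    c=cap(n,n+"0");o,d=ray(c,280,210);print(n,o,d)
print(sensors.get_state())
E
```

```text
side [0.514 0.724 1.056] [ 0.063 -0.625 -0.778]
top [ 0.476 -0.056  1.076] [ 0.126 -0.006 -0.992]
wrist [ 0.142 -0.665  0.384] [ 0.274  0.091 -0.957]
{'time_s': 0.15, 'joints': array([-55.055,  20.584,   0.645,  -0.014, -70.136, -16.505]), 'qd': array([-0.027, -0.174,  0.152,  0.075, -0.076,  0.072]), 'joint_torque': array([ -0.001, -58.327,  29.329,   7.001,   0.009,  -0.   ]), 'tcp_pos': array([ 0.213, -0.64 ,  0.226]), 'eef_rot': array([ 179.925,   -0.008, -161.565]), 'contact_force': array([-0.119, -0.22 , -0.578]), 'moment': array([ 0.034,  0.057, -0.051]), 'gripper_width': 0.08738480388596985}
```

View pics/side0.png

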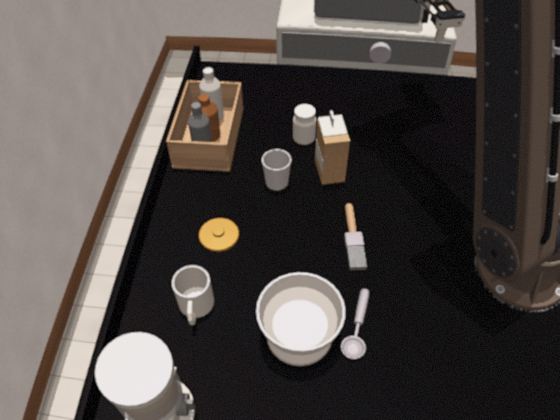

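View pics/top0.png

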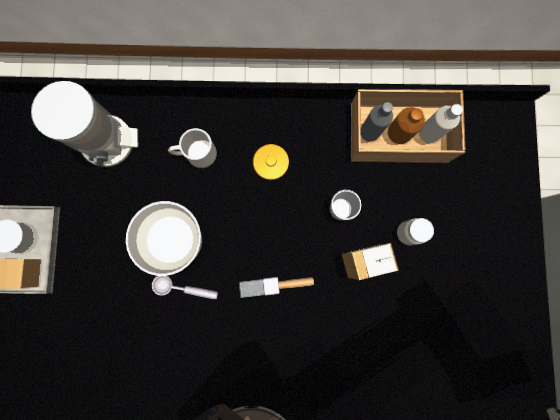

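The top view shows the carton at about (370,262) with its white flap to the right, and the feeder at (164,240). I'll zoom in on the carton.

Run:
```python
import cv2,numpy as np
a=cv2.imread('pics/top0.png');b=cv2.imread('pics/side0.png')
A=cv2.resize(a[230:295,325:445],None,fx=6,fy=6,interpolation=cv2.INTER_CUBIC)
B=cv2.resize(b[95:195,285:385],None,fx=6,fy=6,interpolation=cv2.INTER_CUBIC)
cv2.imwrite('pics/z1.png',A);cv2.imwrite('pics/z2.png',B)
```

```text
(no output)
```

View pics/z1.png

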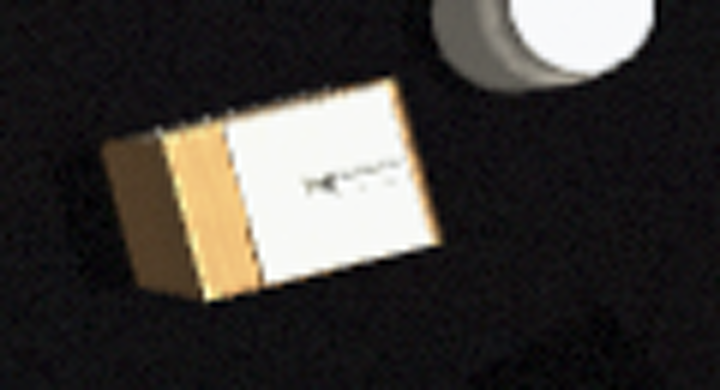

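View pics/z2.png

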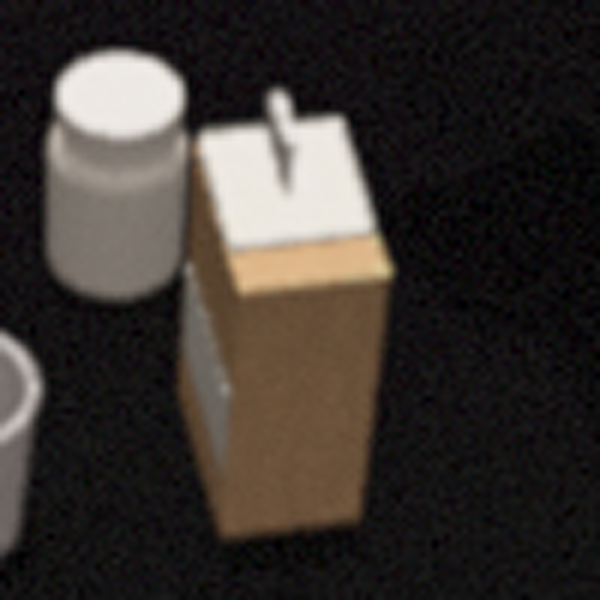

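View pics/wrist0.png

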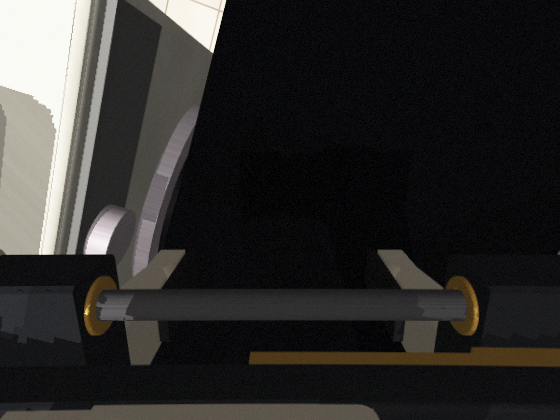

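Run:
```python
from h import *
np.set_printoptions(suppress=True,precision=4)
c=cap("top");s=cap("side")
px=[(165,133),(393,75),(440,245),(207,300)]
P=[onz(c,325+a/6-.4,230+b/6-.4,.15) for a,b in px];print(np.array(P));C=np.mean(P,0);print('c',C)
x=(P[0]+P[3]-P[1]-P[2]);print('yaw',np.degrees(np.arctan2(x[1],x[0])),np.linalg.norm(x)/2, [np.linalg.norm(P[i]-P[i-1]) for i in range(4)])
# side view check: top corners (200,130)(345,117)(393,272)(238,293) , bottom (225,537)(360,522)
for a,b,z in[(200,130,.152),(345,117,.152),(393,272,.15),(238,293,.15),(225,537,0),(360,522,0)]:
    print('s',onz(s,285+a/6-.4,95+b/6-.4,z))
# feeder rim
for cc,(u0,u1,v0,v1) in ((c,(120,208,195,280)),(s,(250,350,272,370))):
    g=cc['img'].astype(int).max(2); m=np.zeros(g.shape,np.uint8); m[v0:v1,u0:u1]=(g[v0:v1,u0:u1]>90)
    k=max(cv2.findContours(m,0,1)[0],key=cv2.contourArea)
    if cc is c:
        Q=np.array([onz(cc,u,v,.115)[:2] for u,v in k[:,0]])
        A=np.c_[2*Q,np.ones(len(Q))];w=np.linalg.lstsq(A,(Q**2).sum(1),rcond=None)[0];print('feeder',w[:2],np.sqrt(w[2]+w[:2]@w[:2]))
    else:
        t=k[:,0]; t=t[t[:,1]<312]
        Q=np.array([onz(cc,u,v,.115)[:2] for u,v in t])
        A=np.c_[2*Q,np.ones(len(Q))];w=np.linalg.lstsq(A,(Q**2).sum(1),rcond=None)[0];print('feeder s',w[:2],np.sqrt(w[2]+w[:2]@w[:2]))
for n,u,v,z in[('tin',345,202,.085),('jar',419,232,.1),('lid',270,162,.022),('mug',196,147,.09),('brushL',240,289,.02),('brushR',313,282,.02),('spoonL',155,285,.01),('spoonR',217,294,.015)]: print(n,onz(c,u,v,z))
# tab: top view (320,184)->(403,165);
```

```text
[[ 0.5018 -0.2252  0.15  ]
 [ 0.525  -0.3111  0.15  ]
 [ 0.462  -0.3272  0.15  ]
 [ 0.4401 -0.2402  0.15  ]]
c [ 0.4822 -0.2759  0.15  ]
yaw 104.62263184925652 0.08939338078671419 [np.float64(0.06346388989266154), np.float64(0.08906787119083993), np.float64(0.06508816051082034), np.float64(0.08972633084849492)]
s [ 0.5196 -0.3154  0.152 ]
s [ 0.4584 -0.3294  0.152 ]
s [ 0.4374 -0.2374  0.15  ]
s [ 0.5    -0.2195  0.15  ]
s [ 0.4976 -0.2212  0.    ]
s [ 0.4384 -0.2352  0.    ]
feeder [0.527  0.2127] 0.08835691884767884
feeder s [0.5281 0.2159] 0.0885481719013179
tin [ 0.6249 -0.2206  0.085 ]
jar [ 0.553  -0.3941  0.1   ]
lid [ 0.7382 -0.0332  0.022 ]
mug [0.7563 0.1499 0.09  ]
brushL [0.4064 0.0371 0.02  ]
brushR [ 0.4269 -0.1486  0.02  ]
spoonL [0.4129 0.2561 0.01  ]
spoonR [0.3927 0.0958 0.015 ]
```

Tops of the carton's corners agree in both views to ~4 mm: centre about (0.480,-0.275), yaw about 104.3°. The feeder sits at (0.5275,0.214). Moving above the tab, jaws across the carton's y.

```bash
cat > log.sh <<'E'
python3 -c "
from plant import sensors;import json
s=sensors.get_state();open('log.jsonl','a').write(json.dumps([list(map(float,s[k])) for k in('joints','tcp_pos','eef_rot')])+'\n')
print([round(float(x),1) for x in s['joints']])"
E
bash log.sh
python3 -m handwheel '[13,17,3,0,0,0.7, 13,17,3,0,0,0.7, 13,17,3,0,0,0.7, 13,17,3,0,0,0.7, 13,17,3,0,0,0.7, 13,17,3,0,0,0.7]' 0 20; bash log.sh
python3 -m handwheel '[14.2,17.4,0,0,0,0.8, 14.2,17.4,0,0,0,0.8, 14.2,17.4,0,0,0,0.8, 14.2,17.4,0,0,0,0.8, 14.2,17.4,0,0,0,0.8, 14.2,17.4,0,0,0,0.8, 14.2,17.4,0,0,0,0.8]'; bash log.sh
```

```text
[-55.1, 20.6, 0.7, -0.0, -70.1, -16.5]
time_s: 0.85
tcp_pos: [0.3451, -0.4685, 0.2571]
eef_rot: [-180.0, -0.0, -121.1]
contact_force: [0.0, 0.5, -0.4]
gripper_width: 0.0876
[-34.4, 10.7, -8.8, 0.0, -70.4, 3.3]
time_s: 1.55
tcp_pos: [0.4873, -0.2944, 0.2566]
eef_rot: [-180.0, 0.0, -75.3]
contact_force: [0.3, -0.6, -0.1]
gripper_width: 0.0875
[-11.5, 9.6, -10.3, -0.0, -70.2, 26.2]
```

Run:
```python
from h import *
np.set_printoptions(suppress=True,precision=4)
c=cap("wrist","wrist1");s=cap("side","side1")
b=cv2.imread('pics/side1.png');cv2.imwrite('pics/side1z.png',cv2.resize(b[80:200,270:390],None,fx=5,fy=5,interpolation=cv2.INTER_CUBIC))
C=np.array([.480,-.275,0]);a=np.radians(104.3);X=np.array([np.cos(a),np.sin(a),0]);Y=np.array([-np.sin(a),np.cos(a),0])
for x,z in((-8,179),(-36,179),(-8,153),(-36,153)): print(x,z,proj(c,C+X*x/1e3+[0,0,z/1e3]),proj(s,C+X*x/1e3+[0,0,z/1e3]))
```

```text
-8 179 [286.3135 234.9141] [333.1222 117.6001]
-36 179 [286.7706 198.8886] [330.614  110.2711]
-8 153 [285.8357 223.5523] [332.4484 125.4576]
-36 153 [286.2369 190.5243] [329.9884 118.1172]
```

View pics/wrist1.png

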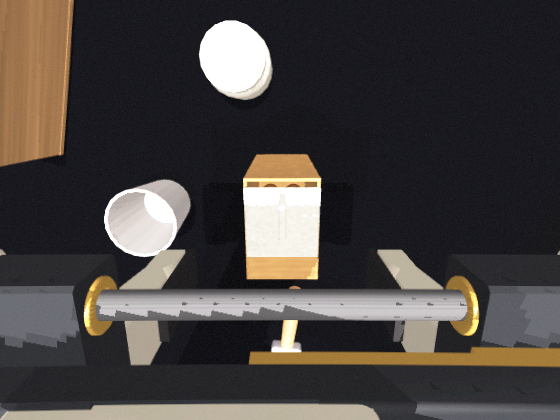

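View pics/side1z.png

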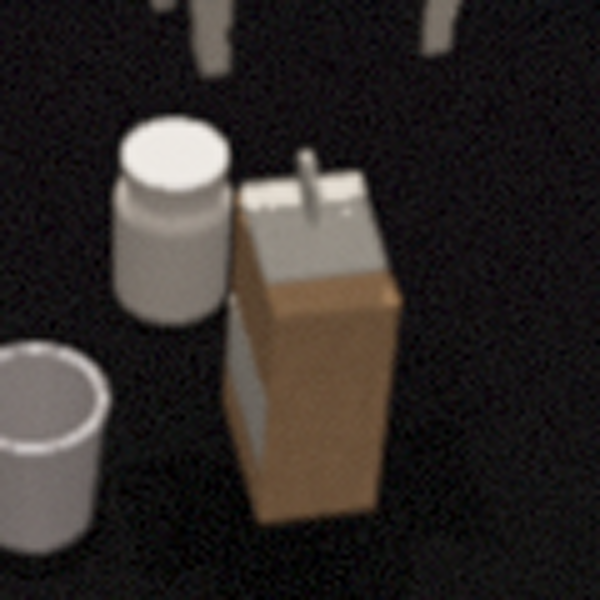

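The wrist picture shows the carton centred between the fingers (tab column ~282, finger gap middle ~281), with the flap slightly raised. Going down onto the tab and pinching it lightly.

```bash
python3 -m handwheel '[0.1,-0.2,-4.5,0,0,0, 0.1,-0.2,-7,0,0,0, 0.1,-0.2,-9.3,0,0,0, 0.1,-0.2,-9.3,0,0,0, 0.1,-0.2,-9.3,0,0,0]' 0 6; bash log.sh
python3 -m handwheel '[0,0,0,0,0,0, 0,0,0,0,0,0, 0,0,0,0,0,0, 0,0,0,0,0,0, 0,0,0,0,0,0, 0,0,0,0,0,0, 0,0,0,0,0,0, 0,0,0,0,0,0]' 255 6
python3 - <<'E'
from h import *
c=cap("wrist","wrist2");s=cap("side","side2")
b=cv2.imread('pics/side2.png');cv2.imwrite('pics/side2z.png',cv2.resize(b[80:200,270:390],None,fx=5,fy=5,interpolation=cv2.INTER_CUBIC))
E
```

```text
time_s: 2.15
tcp_pos: [0.4874, -0.2981, 0.1642]
eef_rot: [180.0, -0.0, -75.6]
contact_force: [-0.1, -0.3, 0.8]
gripper_width: 0.0877
[-11.8, 13.7, -17.7, 0.0, -58.7, 26.2]
time_s: 2.95
tcp_pos: [0.4874, -0.2981, 0.1642]
eef_rot: [180.0, -0.0, -75.6]
contact_force: [-0.4, -0.5, -0.5]
gripper_width: 0.0291
```

View pics/wrist2.png

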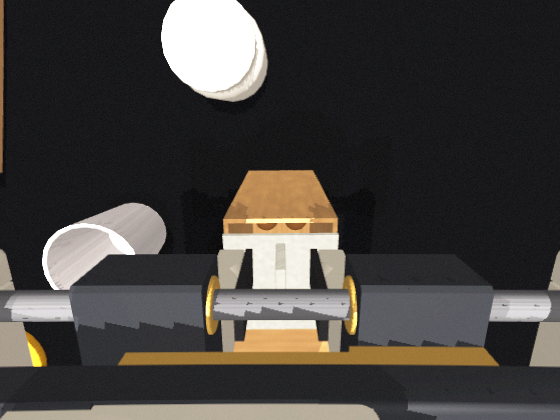

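View pics/side2z.png

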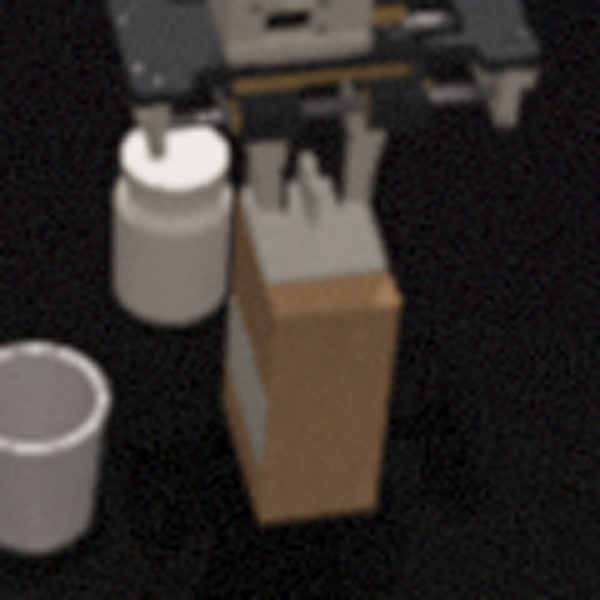

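```bash
python3 -m handwheel '[0,0,0,0,0,0, 0,0,0,0,0,0, 0,0,0,0,0,0, 0,0,0,0,0,0, 0,0,0,0,0,0]' 255 6
python3 - <<'E'
import numpy as np
from scipy.spatial.transform import Rotation as R
a=np.radians(104.3);X=np.array([np.cos(a),np.sin(a),0]);Y=np.array([-np.sin(a),np.cos(a),0])
rel=X*-.0451+np.array([0,0,.0137])
for d in range(0,73,8):
    q=R.from_rotvec(Y*np.radians(d));s=(q.apply(rel)-rel)*100
    print(d,np.round(s,2),np.round(q.as_rotvec(),3))
E
```

```text
time_s: 3.55
tcp_pos: [0.4873, -0.2981, 0.1641]
eef_rot: [180.0, 0.0, -75.6]
contact_force: [-0.1, -0.1, -0.1]
gripper_width: 0.0053
0 [0. 0. 0.] [-0. -0.  0.]
8 [-0.06  0.23  0.61] [-0.135 -0.034  0.   ]
16 [-0.14  0.54  1.19] [-0.271 -0.069  0.   ]
24 [-0.23  0.92  1.72] [-0.406 -0.103  0.   ]
32 [-0.35  1.37  2.18] [-0.541 -0.138  0.   ]
40 [-0.48  1.88  2.58] [-0.677 -0.172  0.   ]
48 [-0.62  2.43  2.9 ] [-0.812 -0.207  0.   ]
56 [-0.77  3.03  3.14] [-0.947 -0.241  0.   ]
64 [-0.93  3.65  3.28] [-1.082 -0.276  0.   ]
72 [-1.09  4.28  3.34] [-1.218 -0.31   0.   ]
```

Tab is pinched (5.3 mm). Swinging it about the hinge.

```bash
python3 -m handwheel '[-0.03,0.11,0.3,-0.068,-0.017,0, -0.06,0.23,0.61,-0.135,-0.034,0, -0.1,0.38,0.9,-0.203,-0.052,0, -0.14,0.54,1.19,-0.271,-0.069,0, -0.18,0.72,1.46,-0.338,-0.086,0, -0.23,0.92,1.72,-0.406,-0.103,0]' 255 6;bash log.sh
python3 - <<'E'
from h import *
s=cap("side","side3")
b=cv2.imread('pics/side3.png');cv2.imwrite('pics/side3z.png',cv2.resize(b[80:200,270:390],None,fx=5,fy=5,interpolation=cv2.INTER_CUBIC))
E
```

```text
time_s: 4.15
tcp_pos: [0.4852, -0.2883, 0.1816]
eef_rot: [180.0, -24.1, -75.6]
contact_force: [-0.6, -2.0, 2.9]
gripper_width: 0.0051
[2.0, 4.7, -43.9, 36.6, -42.1, -15.3]
```

View pics/side3z.png

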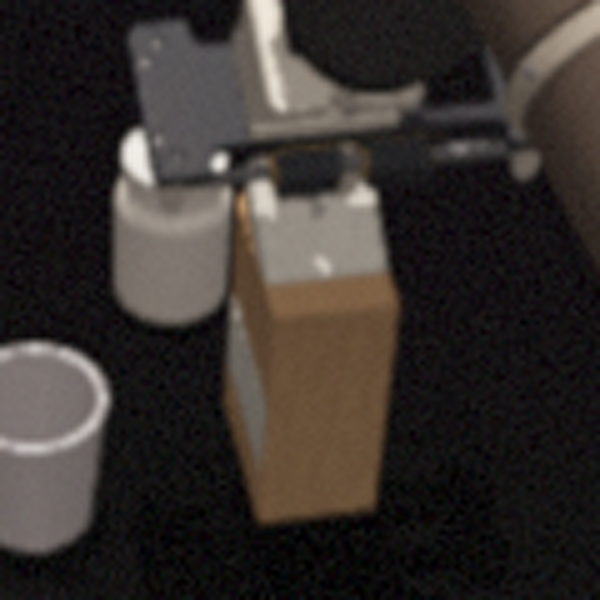

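```bash
cat > kin.py <<'E'
import numpy as np,json
from scipy.spatial.transform import Rotation as R
from scipy.optimize import least_squares
D=[json.loads(l) for l in open('log.jsonl')]
rx=lambda a:R.from_euler('x',a,degrees=True);ry=lambda a:R.from_euler('y',a,degrees=True);rz=lambda a:R.from_euler('z',a,degrees=True)
S4=1
T0=ry(90)  # tool z along forearm x
def fk(j,p,s4,s6=1):
    a1,yo,d1,L2,d4,a3,wx,wz,d6,wy=p
    A=rz(j[0]);B=A*ry(j[1]);C=B*ry(-j[2]);E=C*rx(s4*j[3]);F=E*ry(-j[4]);G=F*rx(s6*j[5])
    pos=A.apply([a1,yo,d1])+B.apply([0,0,L2])+C.apply([d4,0,a3])+E.apply([0,wy,0])+F.apply([d6,0,wz])
    return pos,G
E
python3 - <<'E'
from kin import *
for s4 in(1,-1):
  for s6 in(1,-1):
    M=[fk(j,np.zeros(10),s4,s6)[1].inv()*R.from_euler('xyz',e,degrees=True) for j,p,e in D]
    print(s4,s6,[np.round(m.as_rotvec(degrees=True),1) for m in M])
E
```

```text
1 1 [array([-44.4,  81.8, -44.4]), array([-74. ,  66.1, -74. ]), array([-105.6,   36. , -105.5]), array([-105.6,   36. , -105.6]), array([ -58.5,   89.2, -124.7])]
1 -1 [array([-69.3,  69.3, -69.3]), array([-69.3,  69.3, -69.3]), array([-69.3,  69.2, -69.3]), array([-69.3,  69.3, -69.3]), array([ -66.2,   56.2, -152.3])]
-1 1 [array([-44.4,  81.8, -44.4]), array([-74. ,  66.1, -74. ]), array([-105.6,   36. , -105.6]), array([-105.6,   36. , -105.6]), array([-46.3,  81.1, -46.3])]
-1 -1 [array([-69.3,  69.3, -69.3]), array([-69.3,  69.3, -69.3]), array([-69.3,  69.3, -69.3]), array([-69.3,  69.3, -69.3]), array([-69.3,  69.3, -69.3])]
```

Run:
```python
from kin import *
f=lambda p:np.concatenate([fk(j,p,-1,-1)[0]-q for j,q,e in D]+[1e-4*(np.array(p)-[0,-.19,.3,.4,.35,0,0,0,.3,0])])
r=least_squares(f,[0,-.19,.3,.4,.35,0,0,0,.3,0]);print(np.round(r.x,4),np.abs(r.fun[:-10]).max(), np.round(np.linalg.svd(r.jac)[1],3))
```

```text
[-1.000e-04  0.000e+00  1.989e-01  6.016e-01  4.636e-01  0.000e+00
  0.000e+00  1.000e-04  3.781e-01 -1.918e-01] 5.199280403433981e-08 [4.432e+00 3.849e+00 3.137e+00 5.420e-01 5.040e-01 3.660e-01 1.110e-01
 1.000e-01 1.000e-03 0.000e+00]
```

```bash
cat > ik.py <<'E'
from kin import *
P=[-1e-4,0,.1989,.6016,.4636,0,0,1e-4,.3781,-.1918]
def _p():
    f=lambda p:np.concatenate([fk(j,p,-1,-1)[0]-q for j,q,e in D]+[1e-5*(np.array(p)-P)])
    return least_squares(f,P).x
P=_p()
M=fk(D[0][0],P,-1,-1)[1].inv()*R.from_euler('xyz',D[0][2],degrees=True)
lo=np.array([-176.03,-82.01,-58.28,-173.87,-174.79,-173.66]);hi=np.array([176.03,121.73,71.71,95.51,-.11,173.66])
def FK(j):
    p,G=fk(j,P,-1,-1);return p,G*M
def IK(pos,rot,seed):
    def f(j):
        p,G=FK(j);return np.concatenate([(p-pos)*1000,(G.inv()*rot).as_rotvec(degrees=True)*3])
    r=least_squares(f,np.clip(seed,lo+.05,hi-.05),bounds=(lo,hi));return r.x,np.abs(r.fun).max()
a=np.radians(104.3)
def frame(deg):
    a=np.radians(deg);return np.array([np.cos(a),np.sin(a),0]),np.array([-np.sin(a),np.cos(a),0])
def track(p0,r0,seed,pts):
    """pts: list of (pos,rot)"""
    out=[]
    for p,q in pts:
        j,e=IK(p,q,seed);out.append((j,e));seed=j
    return out
E
python3 - <<'E'
from ik import *
X,Y=frame(104.3)
j0,p0,e0=D[-1];r0=R.from_euler('xyz',e0,degrees=True);p0=np.array(p0)
H=np.array([.4825,-.2755,0])+X*.022+[0,0,.1505]
seed=j0
for d in range(0,60,8):
    q=R.from_rotvec(Y*np.radians(d));j,e=IK(H+q.apply(p0-H),q*r0,seed);seed=j
    print(d+24,np.round(j,1),round(e,3))
E
```

```text
24 [  2.    4.7 -43.9  36.6 -42.1 -15.3] 0.0
32 [  3.8   3.6 -51.5  52.2 -41.4 -31.6] 0.0
40 [  4.6   3.7 -57.3  66.6 -43.8 -46.3] 0.0
48 [  8.4   6.3 -58.3  69.8 -50.6 -53.9] 7.608
56 [ 12.9  10.3 -58.3  69.9 -58.2 -60.5] 16.984
64 [ 17.1  15.4 -58.3  69.6 -65.7 -67.9] 25.612
72 [ 20.6  21.5 -58.3  68.7 -73.  -75.9] 32.728
80 [ 23.5  28.5 -58.3  67.5 -79.8 -84.6] 37.447
```

Run:
```python
from ik import *
X,Y=frame(104.3)
j0,p0,e0=D[-1];r0=R.from_euler('xyz',e0,degrees=True);p0=np.array(p0)
H=np.array([.4825,-.2755,0])+X*.022+[0,0,.1505]
G0=p0-r0.apply([0,0,.0096]); print((G0-H)@X,(G0-H)[2])
seed=j0
for d in range(24,78,4):
    q=R.from_rotvec(Y*np.radians(d-24));t=min(d,36)-24
    qt=R.from_rotvec(Y*np.radians(t));G=H+q.apply(G0-H);T=G+(qt*r0).apply([0,0,.0096])
    j,e=IK(T,qt*r0,seed);seed=j
    print(d,np.round((T-p0)*100,2),np.round(qt.as_rotvec(),3),np.round(j,1),round(e,3))
```

```text
-0.031150916170517882 0.03983213463914287
24 [0. 0. 0.] [-0. -0.  0.] [  2.    4.7 -43.9  36.6 -42.1 -15.3] 0.0
28 [-0.06  0.22  0.24] [-0.068 -0.017  0.   ] [  3.1   4.  -47.9  44.4 -41.4 -23.6] 0.0
32 [-0.12  0.45  0.46] [-0.135 -0.034  0.   ] [  3.8   3.6 -51.5  52.2 -41.4 -31.6] 0.0
36 [-0.18  0.7   0.66] [-0.203 -0.052  0.   ] [  4.2   3.5 -54.6  59.7 -42.3 -39.2] 0.0
40 [-0.26  1.01  0.81] [-0.203 -0.052  0.   ] [  4.9   3.3 -54.5  59.  -42.7 -39.1] 0.0
44 [-0.34  1.33  0.93] [-0.203 -0.052  0.   ] [  5.6   3.1 -54.5  58.4 -43.2 -39.1] 0.0
48 [-0.42  1.66  1.02] [-0.203 -0.052  0.   ] [  6.3   2.9 -54.5  57.9 -43.6 -39.1] 0.0
52 [-0.51  2.    1.1 ] [-0.203 -0.052  0.   ] [  7.    2.7 -54.5  57.4 -44.  -39.2] 0.0
56 [-0.6   2.34  1.15] [-0.203 -0.052  0.   ] [  7.6   2.5 -54.5  56.9 -44.4 -39.3] 0.0
60 [-0.68  2.68  1.17] [-0.203 -0.052  0.   ] [  8.3   2.4 -54.5  56.5 -44.7 -39.5] 0.0
64 [-0.77  3.02  1.17] [-0.203 -0.052  0.   ] [  8.9   2.3 -54.6  56.1 -45.  -39.7] 0.0
68 [-0.86  3.36  1.15] [-0.203 -0.052  0.   ] [  9.5   2.2 -54.7  55.8 -45.3 -40. ] 0.0
72 [-0.94  3.7   1.1 ] [-0.203 -0.052  0.   ] [ 10.1   2.1 -54.8  55.5 -45.6 -40.3] 0.0
76 [-1.03  4.03  1.02] [-0.203 -0.052  0.   ] [ 10.7   2.1 -54.9  55.2 -45.8 -40.6] 0.0
```

```bash
python3 -m handwheel '[-0.06,0.22,0.24,-0.068,-0.017,0, -0.12,0.45,0.46,-0.135,-0.034,0, -0.18,0.7,0.66,-0.203,-0.052,0, -0.26,1.01,0.81,-0.203,-0.052,0, -0.34,1.33,0.93,-0.203,-0.052,0, -0.42,1.66,1.02,-0.203,-0.052,0, -0.51,2.0,1.1,-0.203,-0.052,0]' 255 6;bash log.sh
python3 - <<'E'
from h import *
s=cap("side","side4")
b=cv2.imread('pics/side4.png');cv2.imwrite('pics/side4z.png',cv2.resize(b[70:200,260:390],None,fx=4.5,fy=4.5,interpolation=cv2.INTER_CUBIC))
E
```

```text
time_s: 4.9
tcp_pos: [0.4793, -0.2678, 0.1923]
eef_rot: [179.9, -36.3, -75.6]
contact_force: [-0.0, 0.9, -3.1]
gripper_width: 0.0051
[7.1, 2.7, -54.7, 57.6, -44.1, -39.5]
```

View pics/side4z.png

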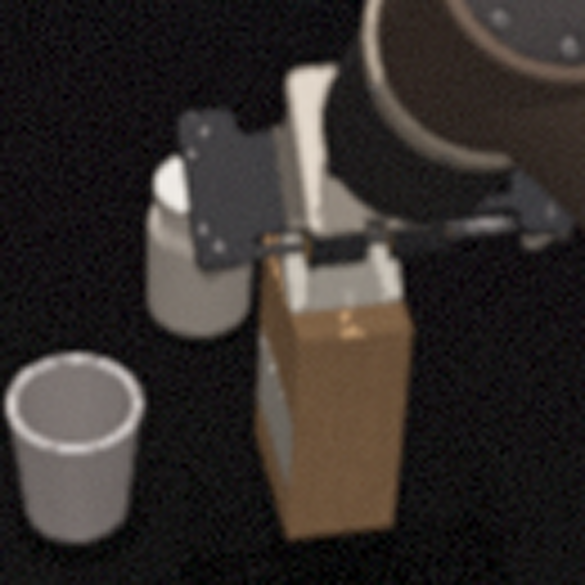

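```bash
python3 -m handwheel '[-0.09,0.34,0.05,0,0,0, -0.17,0.68,0.07,0,0,0, -0.26,1.02,0.07,0,0,0, -0.35,1.36,0.05,0,0,0, -0.35,1.36,0.05,0,0,0]' 255 6;bash log.sh
python3 - <<'E'
from h import *
s=cap("side","side5");w=cap("wrist","wrist5");t=cap("top","top5")
b=cv2.imread('pics/side5.png');cv2.imwrite('pics/side5z.png',cv2.resize(b[70:200,260:390],None,fx=4.5,fy=4.5,interpolation=cv2.INTER_CUBIC))
E
```

```text
time_s: 5.45
tcp_pos: [0.4759, -0.2535, 0.1931]
eef_rot: [179.9, -36.3, -75.5]
contact_force: [0.3, 0.4, -1.4]
gripper_width: 0.0054
[9.8, 2.1, -54.9, 56.0, -45.4, -40.3]
```

View pics/side5z.png

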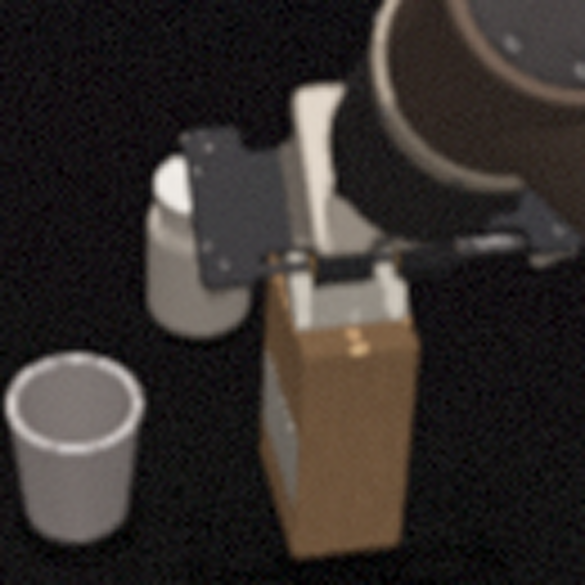

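View pics/wrist5.png

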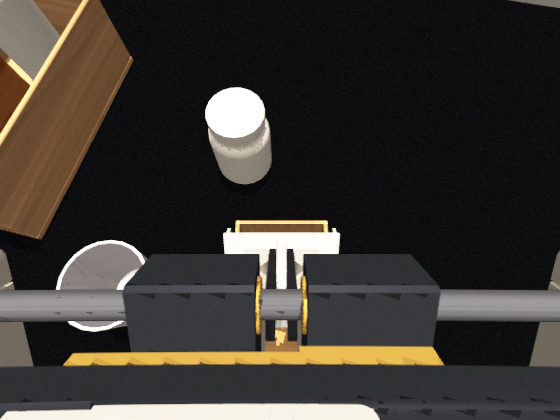

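Run:
```python
import cv2
b=cv2.imread('pics/top5.png');cv2.imwrite('pics/top5z.png',cv2.resize(b[220:300,320:440],None,fx=6,fy=6,interpolation=cv2.INTER_CUBIC))
b=cv2.imread('pics/wrist5.png');cv2.imwrite('pics/wrist5z.png',cv2.resize(b[200:360,200:360],None,fx=3.7,fy=3.7,interpolation=cv2.INTER_CUBIC))
```

```text
(no output)
```

View pics/top5z.png

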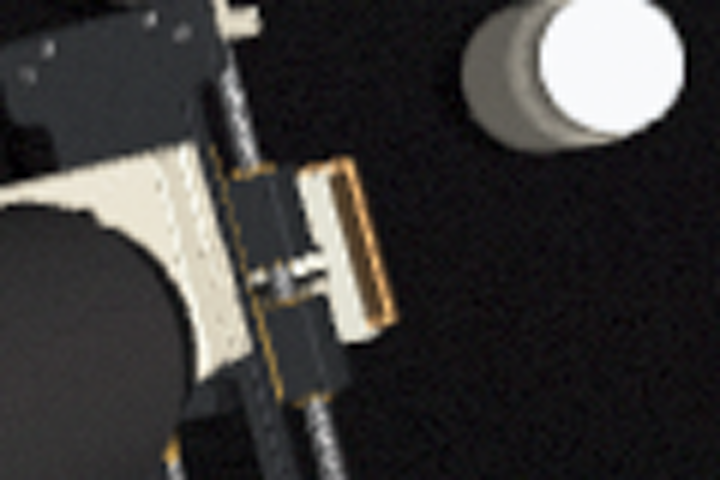

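View pics/wrist5z.png

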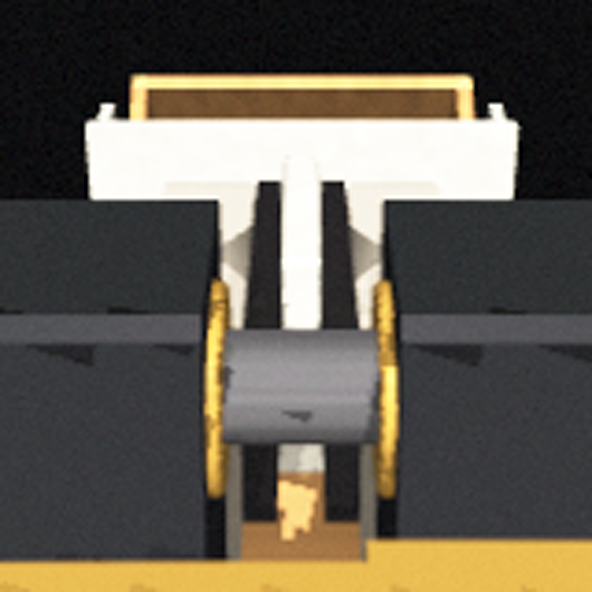

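Run:
```python
from h import *
np.set_printoptions(suppress=True,precision=4)
from ik import frame
t=cap("top");w=cap("wrist");s=cap("side")
T=lambda a,b:(320+a/6-.4,220+b/6-.4)
W=lambda a,b:(200+a/3.7-.35,200+b/3.7-.35)
A=onz(t,*T(352,158),.15);B=onz(t,*T(398,322),.15);print(A,B,np.linalg.norm(A-B)); d=B-A;print(np.degrees(np.arctan2(d[1],d[0]))+90+180)
S=lambda a,b:(260+a/4.5-.4,70+b/4.5-.4)
for a,b,z in((299,330,.15),(415,343,.15),(290,560,0),(400,543,0)): print('side',onz(s,*S(a,b),z))
# flap free edge
for ta,wa in(((328,172),(88,122)),((372,338),(518,122)),((328,172),(518,122)),((372,338),(88,122))): print(two(t,T(*ta),w,W(*wa)))
```

```text
[ 0.5159 -0.2843  0.15  ] [ 0.4552 -0.3003  0.15  ] 0.06279918557369987
104.79072170318392
side [ 0.4958 -0.2216  0.15  ]
side [ 0.4332 -0.2172  0.15  ]
side [ 0.4912 -0.1871  0.    ]
side [ 0.4278 -0.2056  0.    ]
(array([ 0.5082, -0.2603,  0.2095]), np.float64(0.0015165129125329264))
(array([ 0.45  , -0.2839,  0.1766]), np.float64(0.00026898611000080054))
(array([ 0.4923, -0.1755,  0.5411]), np.float64(0.015343749427318127))
(array([ 0.4567, -0.2154,  0.426 ]), np.float64(0.010040617167702005))
```

```bash
cat > spout.py <<'E'
from h import *
def spout(cam,uv,H,X,name):
    # free-edge outer corner at rel hinge: (-62,2.5)mm rotated by psi
    Y=np.cross([0,0,1],X);o,d=ray(cam,*uv)
    t=((H-o)@Y)/(d@Y);
    for ps in np.arange(0,80,4):
        pass
    from scipy.optimize import minimize_scalar
    def P(ps,n): 
        q=R.from_rotvec(Y*np.radians(ps));return H+q.apply(X*-.062+np.array([0,0,n]))
    for n in(0,.0025):
        f=lambda ps:np.linalg.norm(np.cross(P(ps,n)-o,d))/np.linalg.norm(d)
        v=[f(a) for a in range(-5,95)]
        print(name,n,'best psi',np.argmin(v)-5,'miss mm',round(min(v)*1e3,1))
E
python3 - <<'E'
from spout import *
from ik import frame
t=cap("top");w=cap("wrist")
X,Y=frame(104.6)
A=np.array([.4855,-.2923,0]);C=A+X*.045;H=C+X*.022+[0,0,.1505];print(C,H)
T=lambda a,b:(320+a/6-.4,220+b/6-.4)
W=lambda a,b:(200+a/3.7-.35,200+b/3.7-.35)
spout(t,T(350,255),H,X,'top');spout(w,W(303,122),H,X,'wrist')
print(proj(w,A+[0,0,.15]),W(300,78))
s=sensors.get_state();print((s['tcp_pos']-H)@X,(s['tcp_pos']-H)[2])
E
```

```text
[ 0.47415688 -0.24875309  0.        ] [ 0.46861135 -0.22746349  0.1505    ]
top 0 best psi 41 miss mm 0.9
top 0.0025 best psi 39 miss mm 0.9
wrist 0 best psi 42 miss mm 1.9
wrist 0.0025 best psi 40 miss mm 1.9
[284.03633584 219.38354033] (280.7310810810811, 220.7310810810811)
-0.02753657900778687 0.04266098021941203
```

Spout stands at about 40° and the tab didn't pivot in the pads, so the last part dragged the carton ~27 mm along its +x (still upright, nothing near). I'll let go, back out along the tool axis, and finish by pushing the flap from its inner side with the shut fingers.

```bash
python3 -m handwheel '[0,0,0,0,0,0, 0,0,0,0,0,0, 0,0,0,0,0,0, 0,0,0,0,0,0]' 160 6
python3 -m handwheel '[-0.3,1.1,1.6,0,0,0, -0.6,2.3,3.2,0,0,0, -0.9,3.4,4.8,0,0,0, -1,4,6,0,0,0, -1,4,6,0,0,0]' 
bash log.sh
python3 - <<'E'
from ik import *
from h import sensors
X,Y=frame(104.6);C=np.array([.4742,-.2488,0])
s=sensors.get_state();p0=s['tcp_pos'];r0=R.from_euler('xyz',s['eef_rot'],degrees=True)
rv=R.from_euler('xyz',[180,0,-75.4],degrees=True);print(np.round((rv*r0.inv()).as_rotvec(),3))
seed=s['joints']
for x,z in((-50,240),(-50,185),(5,185)):
    T=C+X*x/1e3+[0,0,z/1e3];j,e=IK(T,rv,seed);seed=j;print(x,z,T,np.round((T-p0)*100,2),np.round(j,1),e)
print(np.round(X,3))
E
```

```text
time_s: 6.25
tcp_pos: [0.476, -0.254, 0.1933]
eef_rot: [180.0, -36.3, -75.6]
contact_force: [0.4, 0.0, 0.2]
gripper_width: 0.0302
time_s: 6.75
tcp_pos: [0.4671, -0.213, 0.2548]
eef_rot: [-179.8, -36.3, -75.6]
contact_force: [0.8, 1.6, 0.2]
gripper_width: 0.033
[20.0, -3.0, -49.1, 44.6, -57.2, -34.9]
[0.613 0.162 0.003]
-50 240 [ 0.48680347 -0.29718546  0.24      ] [ 1.97 -8.42 -1.48] [-11.8  10.2 -11.6   0.  -68.1  26.4] 1.6653345369377348e-13
-50 185 [ 0.48680347 -0.29718546  0.185     ] [ 1.97 -8.42 -6.98] [-11.8  12.5 -16.2  -0.  -61.2  26.4] 7.216449660063518e-13
5 185 [ 0.47293965 -0.24396145  0.185     ] [ 0.59 -3.09 -6.98] [ -6.2   9.  -20.8   0.  -60.3  20.8] 8.881784197001252e-13
[-0.252  0.968  0.   ]
```

```bash
python3 -m handwheel '[0.5,-2.1,1,0.153,0.04,0, 1,-4.2,1,0.306,0.081,0, 1.5,-6.3,0,0.46,0.121,0, 1.97,-8.4,-1,0.613,0.162,0.003, 1.97,-8.4,-1,0.613,0.162,0.003, 1.97,-8.4,-1.5,0.613,0.162,0.003, 1.97,-8.4,-1.5,0.613,0.162,0.003]' 255 10
bash log.sh
python3 - <<'E'
from h import *
t=cap("top","top6");w=cap("wrist","wrist6");s=cap("side","side6")
b=cv2.imread('pics/side6.png');cv2.imwrite('pics/side6z.png',cv2.resize(b[70:200,260:390],None,fx=4.5,fy=4.5,interpolation=cv2.INTER_CUBIC))
E
```

```text
time_s: 7.45
tcp_pos: [0.4858, -0.2991, 0.2377]
eef_rot: [179.8, -0.0, -75.7]
contact_force: [-0.0, -0.4, -0.7]
gripper_width: 0.0003
[-11.9, 10.4, -11.8, 0.1, -68.0, 26.2]
```

View pics/side6z.png

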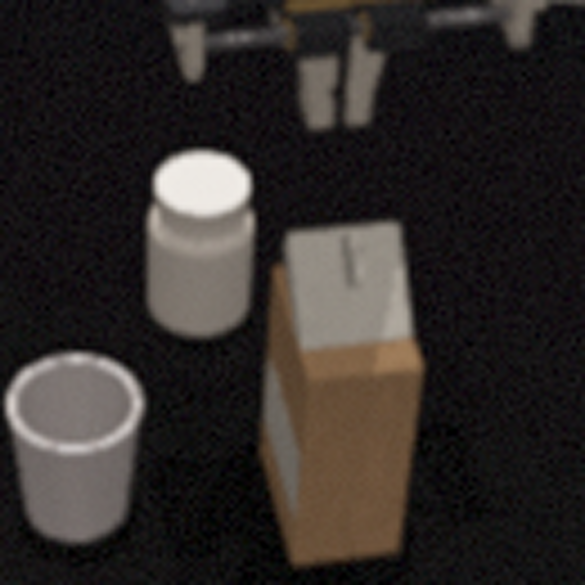

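View pics/wrist6.png

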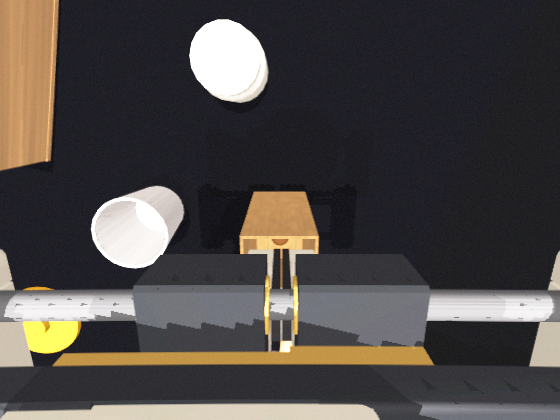

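Run:
```python
from h import *
np.set_printoptions(suppress=True,precision=4)
s=cap("side");t=cap("top")
S=lambda a,b:(260+a/4.5-.4,70+b/4.5-.4)
for a,b,z in((303,378,.15),(423,368,.15),(297,565,0),(402,550,0)): print('side',onz(s,*S(a,b),z))
b=cv2.imread('pics/top6.png');cv2.imwrite('pics/top6z.png',cv2.resize(b[220:300,320:440],None,fx=6,fy=6,interpolation=cv2.INTER_CUBIC))
```

```text
side [ 0.4924 -0.1852  0.15  ]
side [ 0.4289 -0.1985  0.15  ]
side [ 0.487  -0.1837  0.    ]
side [ 0.4266 -0.2003  0.    ]
```

View pics/top6z.png

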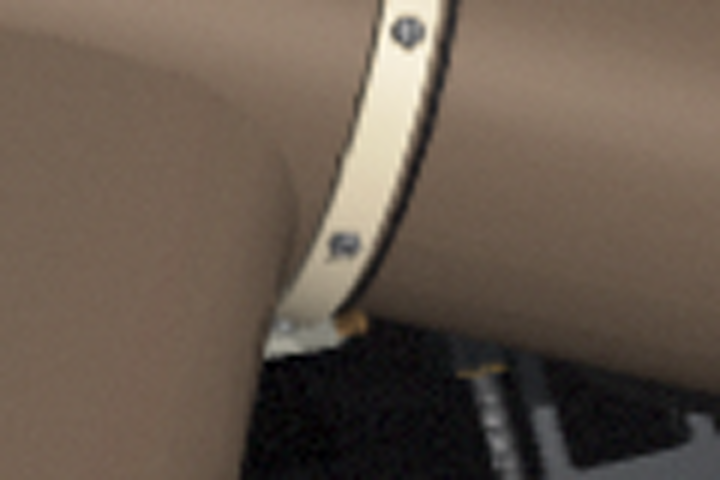

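Run:
```python
from h import *
np.set_printoptions(suppress=True,precision=4)
w=cap("wrist")
A=onz(w,241,236,.15);B=onz(w,318,236,.15);print(A,B,np.linalg.norm(A-B),(A+B)/2+.045*np.array([-.252,.968,0]))
A=onz(w,252,192,.0);B=onz(w,307,192,.0);print(A,B,np.linalg.norm(A-B),(A+B)/2+.045*np.array([-.252,.968,0]))
```

```text
[ 0.514  -0.2699  0.15  ] [ 0.4551 -0.2854  0.15  ] 0.06093061964068689 [ 0.4732 -0.2341  0.15  ]
[ 0.5173 -0.2683  0.    ] [ 0.4524 -0.2854  0.    ] 0.06713157608998298 [ 0.4735 -0.2333  0.    ]
```

```bash
python3 -m handwheel '[0.2,0.05,-2.4,0,0,0, 0.4,0.1,-4.8,0,0,0, 0.2,0.9,-4.8,0,0,0, 0,1.8,-4.8,0,0,0, -0.3,2.8,-4.8,0,0,0, -0.5,3.7,-4.8,0,0,0, -0.7,4.4,-4.8,0,0,0, -0.9,5.0,-4.8,0,0,0]' 255 10
bash log.sh
python3 - <<'E'
from h import *
t=cap("top","top7");w=cap("wrist","wrist7");s=cap("side","side7")
b=cv2.imread('pics/side7.png');cv2.imwrite('pics/side7z.png',cv2.resize(b[70:200,260:390],None,fx=4.5,fy=4.5,interpolation=cv2.INTER_CUBIC))
E
```

```text
time_s: 8.55
tcp_pos: [0.4778, -0.2453, 0.1931]
eef_rot: [-179.9, -0.1, -75.2]
contact_force: [0.2, -0.9, 1.2]
gripper_width: 0.0002
[-6.2, 9.0, -19.7, 0.1, -61.2, 20.9]
```

View pics/side7z.png

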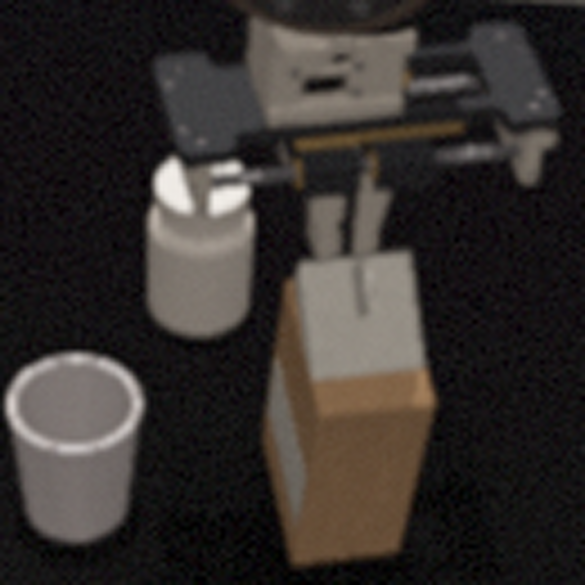

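View pics/wrist7.png

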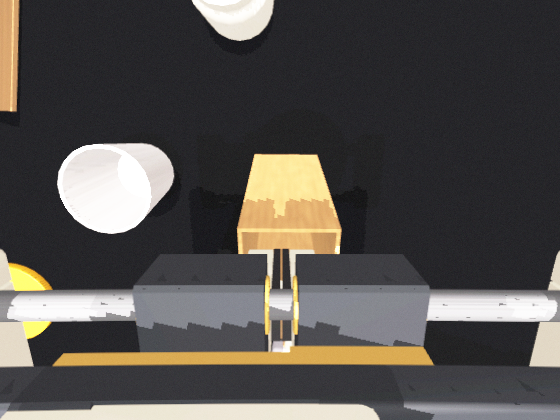

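The side view shows the carton leaning toward +x, with its back bottom edge lifted: a horizontal push tips it before the flap turns. I'll back off slowly so it settles, then re-pinch the tab with the tool vertical and turn with it.

```bash
python3 -m handwheel '[0.1,-0.4,0,0,0,0, 0.2,-0.8,0,0,0,0, 0.3,-1.2,0,0,0,0, 0.4,-1.6,0,0,0,0, 0.6,-2.4,0,0,0,0, 0.8,-3.5,0,0,0,0, 0.9,-4.5,2,0,0,0, 0.9,-4.5,5,0,0,0]' 255 6
bash log.sh
python3 - <<'E'
from h import *
t=cap("top","top8");w=cap("wrist","wrist8");s=cap("side","side8")
b=cv2.imread('pics/side8.png');cv2.imwrite('pics/side8z.png',cv2.resize(b[70:200,260:390],None,fx=4.5,fy=4.5,interpolation=cv2.INTER_CUBIC))
E
```

```text
time_s: 9.5
tcp_pos: [0.4857, -0.2917, 0.2411]
eef_rot: [179.8, 0.0, -75.3]
contact_force: [-0.1, 0.2, -0.4]
gripper_width: 0.0008
[-11.2, 10.0, -11.9, 0.1, -68.4, 25.8]
```

View pics/side8z.png

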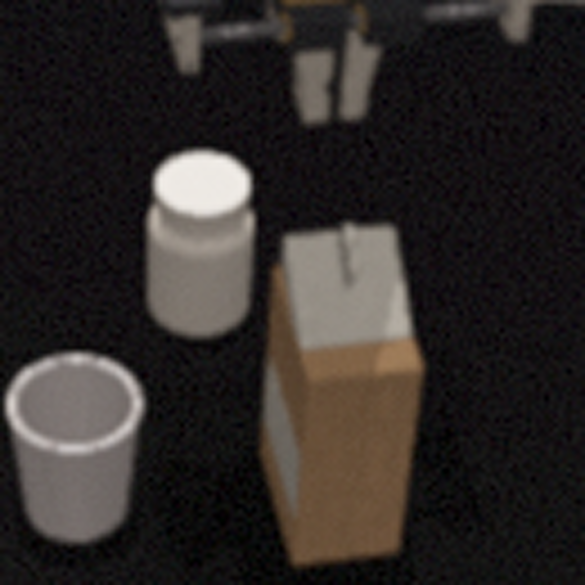

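View pics/wrist8.png

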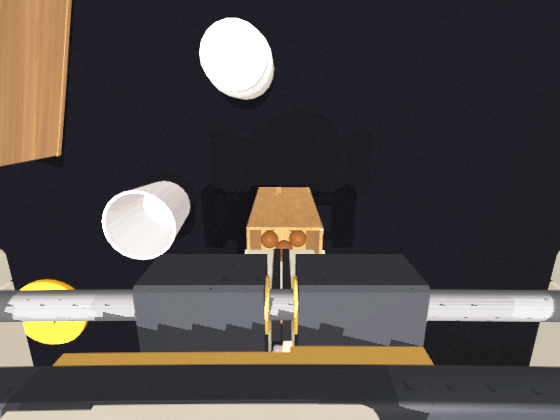

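Run:
```python
from spout import *
np.set_printoptions(suppress=True,precision=4)
s=cap("side");w=cap("wrist")
S=lambda a,b:(260+a/4.5-.4,70+b/4.5-.4)
X=np.array([-.252,.968,0])
for a,b,z in((303,378,.15),(422,368,.15),(297,566,0),(402,550,0)): print('side',onz(s,*S(a,b),z))
A=onz(w,246,228,.15);B=onz(w,322,228,.15);print(A,B,np.linalg.norm(A-B),(A+B)/2+.045*X)
A=onz(w,258,188,.0);B=onz(w,314,188,.0);print(A,B,np.linalg.norm(A-B),(A+B)/2+.045*X)
for C in(np.array([.4733,-.236,0]),np.array([.4705,-.2355,0])):
  H=C+X*.022+[0,0,.1505]
  spout(s,S(340,231),H,X,'side')
# tab top ridge in side: front end (348,225)-(352,285)
  print('hinge pix',(proj(s,H)-[260,70]+.4)*4.5)
```

```text
side [ 0.4924 -0.1852  0.15  ]
side [ 0.4294 -0.1984  0.15  ]
side [ 0.487  -0.1829  0.    ]
side [ 0.4266 -0.2003  0.    ]
[ 0.5126 -0.2716  0.15  ] [ 0.4542 -0.287   0.15  ] 0.060437816085772006 [ 0.4721 -0.2357  0.15  ]
[ 0.5127 -0.2696  0.    ] [ 0.4464 -0.2871  0.    ] 0.06862544145901905 [ 0.4682 -0.2348  0.    ]
side 0 best psi 55 miss mm 2.5
side 0.0025 best psi 53 miss mm 2.5
hinge pix [350.7141 341.4512]
side 0 best psi 36 miss mm 0.8
side 0.0025 best psi 33 miss mm 0.8
hinge pix [355.9071 342.4266]
```

```bash
python3 -m handwheel '[0,0,3,0,0,0, -0.7,2.7,4,0,0,0, -1.45,5.6,4,0,0,0, -1.45,5.6,4,0,0,0, -1.45,5.6,4,0,0,0]' 150 6
bash log.sh
python3 - <<'E'
from h import *
t=cap("top","top9");w=cap("wrist","wrist9")
E
```

```text
time_s: 10.25
tcp_pos: [0.4718, -0.2345, 0.2818]
eef_rot: [180.0, -0.1, -75.2]
contact_force: [0.6, -1.0, -0.7]
gripper_width: 0.033
[-5.0, 4.6, -12.8, 0.1, -72.6, 19.8]
```

View pics/wrist9.png

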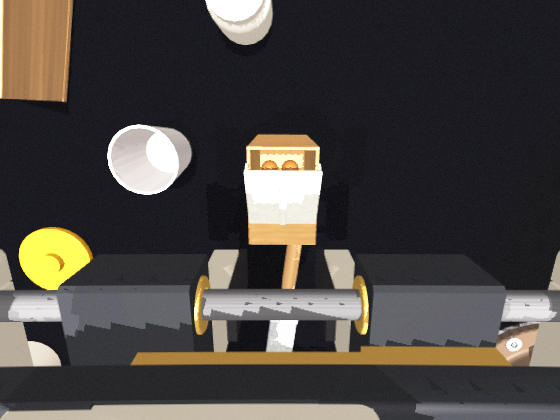

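Wrist view: carton's far top edge at row 148, free edge of the flap at row ~171 (cols 245–322), hinge at row ~224, strip's near edge at row 244.

Run:
```python
from spout import *
np.set_printoptions(suppress=True,precision=4)
w=cap("wrist")
X=np.array([-.252,.968,0])
a=onz(w,247,148,.15);b=onz(w,319,148,.15);c=onz(w,249,244,.15);d=onz(w,315,244,.15)
print(a,b,c,d,np.linalg.norm(a-b),np.linalg.norm(c-d),np.linalg.norm((a+b-c-d)/2));C=(a+b+c+d)/4;C[2]=0;print(C)
v=(c+d-a-b);print(np.degrees(np.arctan2(v[1],v[0])))
X=np.array([np.cos(np.radians(104.8)),np.sin(np.radians(104.8)),0])
H=C+X*.022+[0,0,.1505];print(H,proj(w,H))
spout(w,(283.5,171),H,X,'wrist')
a=onz(w,245,171,.19);b=onz(w,322,171,.19);print(np.linalg.norm(a-b))
```

```text
[ 0.5134 -0.2719  0.15  ] [ 0.4539 -0.2876  0.15  ] [ 0.4916 -0.1863  0.15  ] [ 0.4322 -0.2019  0.15  ] 0.06152393183970707 0.06142053562811538 0.0883774567702377
[ 0.4728 -0.237   0.    ]
104.26084276301879
[ 0.4672 -0.2157  0.1505] [282.4658 221.5743]
wrist 0 best psi 32 miss mm 0.6
wrist 0.0025 best psi 30 miss mm 0.6
0.05786892997046011
```

```bash
cat > plan2.py <<'E'
from ik import *
from h import sensors
def plan(C,az,psi0,tau0,psis,s=.010,gx=.044,gz=.018,seed=None):
    X,Y=frame(az);H=np.array(C)+X*.022+[0,0,.1505]
    st=sensors.get_state();p0=st['tcp_pos'];r0=R.from_euler('xyz',st['eef_rot'],degrees=True);seed=st['joints'] 
    base=R.from_euler('xyz',[180,0,az-180],degrees=True)
    for ps in psis:
        G=H+R.from_rotvec(Y*np.radians(ps)).apply(-X*gx+np.array([0,0,gz]))
        rt=R.from_rotvec(Y*np.radians(tau0+ps-psi0))*base
        T=G+rt.apply([0,0,s]);j,e=IK(T,rt,seed);seed=j
        print(ps,np.round((T-p0)*100,2),np.round((rt*r0.inv()).as_rotvec(),3),np.round(j,1),round(e,2))
E
python3 - <<'E'
from plan2 import *
plan([.4728,-.2370,0],104.5,32,-4,range(32,76,4))
E
```

```text
32 [  0.21  -0.66 -10.25] [ 0.069  0.017 -0.004] [ -8.7  11.  -17.5  -4.1 -63.2  25.2] 0.0
36 [  0.16  -0.46 -10.07] [ 0.001 -0.001 -0.004] [ -5.7   9.1 -21.2   0.  -59.7  20.2] 0.0
40 [ 0.1  -0.25 -9.9 ] [-0.067 -0.018 -0.004] [ -2.6   7.3 -25.2   4.6 -56.5  14.6] 0.0
44 [ 0.04 -0.02 -9.75] [-0.134 -0.036 -0.004] [  0.6   5.6 -29.3   9.7 -53.5   8.3] 0.0
48 [-0.02  0.21 -9.62] [-0.202 -0.053 -0.004] [  3.6   4.2 -33.5  15.2 -51.    1.4] 0.0
52 [-0.08  0.45 -9.5 ] [-0.269 -0.071 -0.004] [  6.4   3.  -37.7  21.2 -49.   -5.9] 0.0
56 [-0.14  0.7  -9.4 ] [-0.337 -0.089 -0.004] [  9.    2.  -41.8  27.5 -47.6 -13.4] 0.0
60 [-0.21  0.95 -9.31] [-0.404 -0.106 -0.003] [ 11.2   1.3 -45.7  33.8 -46.8 -21. ] 0.0
64 [-0.28  1.21 -9.25] [-0.472 -0.124 -0.003] [ 13.1   1.  -49.3  40.2 -46.7 -28.5] 0.0
68 [-0.34  1.47 -9.21] [-0.539 -0.141 -0.003] [ 14.8   1.  -52.5  46.3 -47.1 -35.8] 0.0
72 [-0.41  1.74 -9.18] [-0.607 -0.159 -0.003] [ 16.2   1.4 -55.4  52.  -48.2 -42.6] 0.0
```

```bash
python3 -m handwheel '[0.21,-0.66,-4,0.069,0.017,0, 0.21,-0.66,-7,0.069,0.017,0, 0.21,-0.66,-9,0.069,0.017,0, 0.21,-0.66,-10.2,0.069,0.017,0, 0.21,-0.66,-10.2,0.069,0.017,0]' 150 5
python3 -m handwheel '[0,0,0,0,0,0, 0,0,0,0,0,0, 0,0,0,0,0,0, 0,0,0,0,0,0, 0,0,0,0,0,0, 0,0,0,0,0,0]' 255 5
bash log.sh
python3 - <<'E'
from plan2 import *
from h import *
plan([.4728,-.2370,0],104.5,32,-4,range(32,76,4))
s=cap("side","side10");w=cap("wrist","wrist10")
b=cv2.imread('pics/side10.png');cv2.imwrite('pics/side10z.png',cv2.resize(b[70:200,260:390],None,fx=4.5,fy=4.5,interpolation=cv2.INTER_CUBIC))
E
```

```text
time_s: 10.9
tcp_pos: [0.4732, -0.2422, 0.1778]
eef_rot: [179.8, 4.1, -75.3]
contact_force: [-0.1, -0.7, 0.5]
gripper_width: 0.0363
time_s: 11.5
tcp_pos: [0.4733, -0.2423, 0.1783]
eef_rot: [179.9, 4.1, -75.3]
contact_force: [-0.3, -1.0, 2.9]
gripper_width: 0.0047
[-8.8, 11.1, -17.5, -4.1, -63.3, 25.4]
32 [0.07 0.04 0.08] [-0.001 -0.003 -0.003] [ -8.7  11.  -17.5  -4.1 -63.2  25.2] 0.0
36 [0.02 0.24 0.26] [-0.068 -0.02  -0.003] [ -5.7   9.1 -21.2   0.  -59.7  20.2] 0.0
40 [-0.03  0.45  0.43] [-0.136 -0.038 -0.003] [ -2.6   7.3 -25.2   4.6 -56.5  14.6] 0.0
44 [-0.09  0.67  0.58] [-0.203 -0.055 -0.003] [  0.6   5.6 -29.3   9.7 -53.5   8.3] 0.0
48 [-0.15  0.91  0.71] [-0.271 -0.073 -0.003] [  3.6   4.2 -33.5  15.2 -51.    1.4] 0.0
52 [-0.21  1.15  0.83] [-0.339 -0.091 -0.003] [  6.4   3.  -37.7  21.2 -49.   -5.9] 0.0
56 [-0.27  1.39  0.93] [-0.406 -0.108 -0.003] [  9.    2.  -41.8  27.5 -47.6 -13.4] 0.0
60 [-0.34  1.65  1.01] [-0.474 -0.126 -0.003] [ 11.2   1.3 -45.7  33.8 -46.8 -21. ] 0.0
64 [-0.41  1.91  1.08] [-0.541 -0.143 -0.002] [ 13.1   1.  -49.3  40.2 -46.7 -28.5] 0.0
68 [-0.48  2.17  1.12] [-0.609 -0.161 -0.002] [ 14.8   1.  -52.5  46.3 -47.1 -35.8] 0.0
72 [-0.54  2.44  1.15] [-0.676 -0.178 -0.002] [ 16.2   1.4 -55.4  52.  -48.2 -42.6] 0.0
```

View pics/wrist10.png

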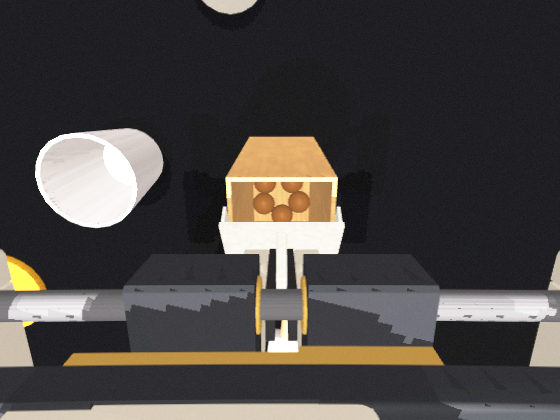

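View pics/side10z.png

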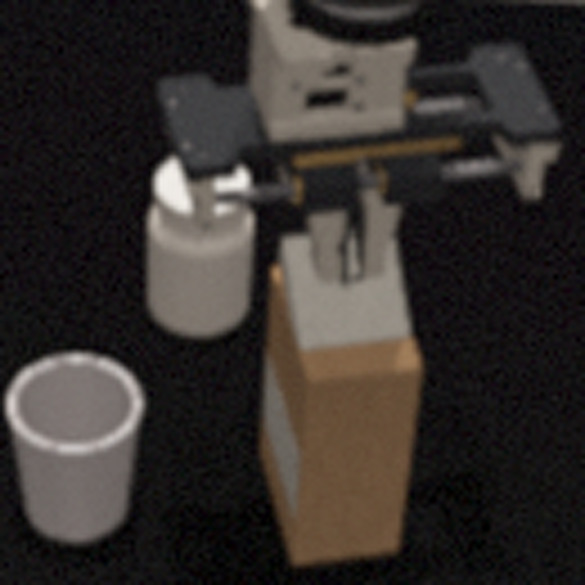

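Pinched again (tab between the pads, five balls visible through the mouth). Turning with the spout in 4° rows.

```bash
python3 -m handwheel '[-0.05,0.2,0.18,-0.068,-0.018,0, -0.1,0.41,0.35,-0.135,-0.035,0, -0.16,0.63,0.5,-0.203,-0.053,0, -0.22,0.87,0.63,-0.271,-0.07,0, -0.28,1.11,0.75,-0.338,-0.088,0, -0.34,1.35,0.85,-0.405,-0.105,0, -0.41,1.61,0.93,-0.473,-0.123,0, -0.41,1.61,0.93,-0.473,-0.123,0]' 255 5
bash log.sh
python3 - <<'E'
from h import *
s=cap("side","side11");w=cap("wrist","wrist11")
b=cv2.imread('pics/side11.png');cv2.imwrite('pics/side11z.png',cv2.resize(b[70:200,260:390],None,fx=4.5,fy=4.5,interpolation=cv2.INTER_CUBIC))
E
```

```text
time_s: 12.4
tcp_pos: [0.4686, -0.2255, 0.1873]
eef_rot: [179.8, -24.0, -75.1]
contact_force: [1.5, -0.4, -1.6]
gripper_width: 0.0052
[11.3, 1.3, -45.9, 34.0, -46.8, -21.0]
```

View pics/wrist11.png

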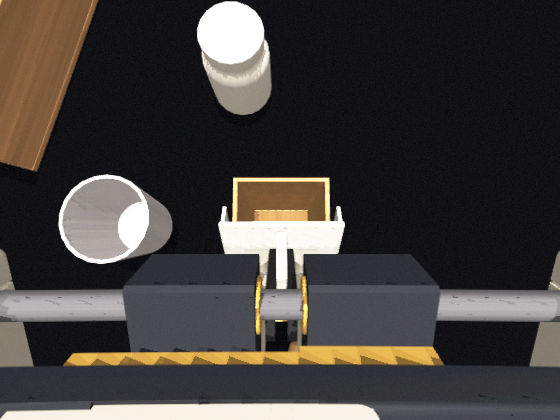

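View pics/side11z.png

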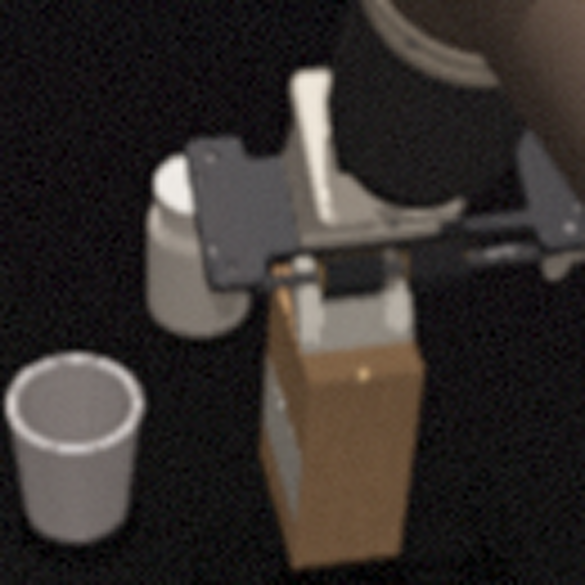

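```bash
python3 -m handwheel '[-0.07,0.26,0.07,-0.068,-0.018,0, -0.14,0.52,0.11,-0.135,-0.035,0, -0.17,0.65,0.13,-0.169,-0.044,0, -0.2,0.79,0.14,-0.203,-0.053,0, -0.2,0.79,0.14,-0.203,-0.053,0]' 255 5
bash log.sh
python3 - <<'E'
from spout import *
s=cap("side","side12");w=cap("wrist","wrist12")
b=cv2.imread('pics/side12.png');cv2.imwrite('pics/side12z.png',cv2.resize(b[70:200,260:390],None,fx=4.5,fy=4.5,interpolation=cv2.INTER_CUBIC))
E
```

```text
time_s: 13.0
tcp_pos: [0.4673, -0.2181, 0.1888]
eef_rot: [179.7, -35.9, -75.2]
contact_force: [-0.7, -0.5, 1.3]
gripper_width: 0.0049
[16.2, 1.4, -55.3, 51.8, -48.2, -42.2]
```

View pics/wrist12.png

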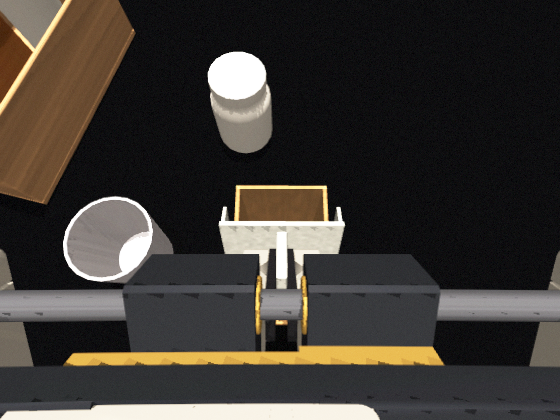

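View pics/side12z.png

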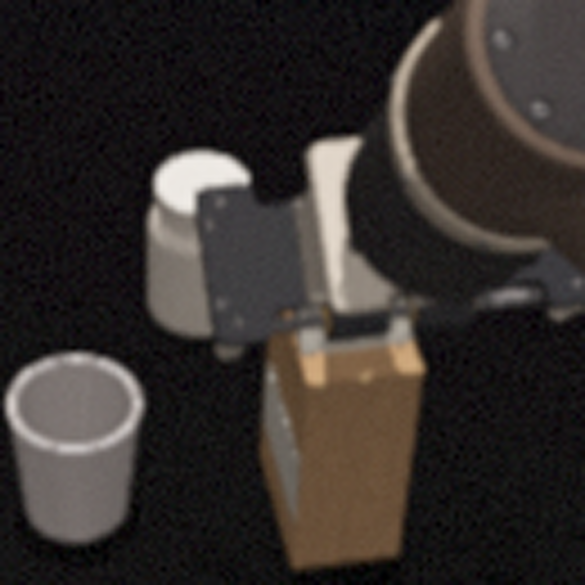

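Run:
```python
from spout import *
np.set_printoptions(suppress=True,precision=4)
w=cap("wrist")
az=np.radians(104.5);X=np.array([np.cos(az),np.sin(az),0])
a=onz(w,235,187,.15);b=onz(w,328,187,.15);print(a,b,np.linalg.norm(a-b));C=(a+b)/2+.045*X;C[2]=0;print(C)
for Cc in(C,np.array([.4728,-.2370,0])):
    H=Cc+X*.022+[0,0,.1505];spout(w,(282,225),H,X,'w')
```

```text
[ 0.5149 -0.2686  0.15  ] [ 0.4531 -0.2848  0.15  ] 0.06383462730916334
[ 0.4727 -0.2331  0.    ]
w 0 best psi 68 miss mm 0.4
w 0.0025 best psi 66 miss mm 0.2
w 0 best psi 73 miss mm 1.0
w 0.0025 best psi 70 miss mm 1.0
```

```bash
python3 -m handwheel '[-0.04,0.13,0.01,-0.034,-0.009,0, -0.07,0.27,0.02,-0.06,-0.015,0, -0.09,0.36,0.02,-0.06,-0.015,0, -0.09,0.36,0.02,-0.06,-0.015,0]' 255 5
bash log.sh
python3 -m handwheel '[0,0,0,0,0,0, 0,0,0,0,0,0, 0,0,0,0,0,0, 0,0,0,0,0,0]' 150 5
python3 - <<'E'
from h import *
w=cap("wrist","wrist13");s=sensors.get_state()
r0=R.from_euler('xyz',s['eef_rot'],degrees=True);print(-r0.as_matrix()[:,2])
b=cv2.imread('pics/wrist13.png')
E
```

```text
time_s: 13.55
tcp_pos: [0.4666, -0.2148, 0.1893]
eef_rot: [179.7, -39.2, -75.3]
contact_force: [-0.3, -1.4, 2.3]
gripper_width: 0.0051
[17.6, 2.0, -57.4, 55.9, -49.6, -47.8]
time_s: 13.95
tcp_pos: [0.4665, -0.2148, 0.1892]
eef_rot: [179.7, -39.2, -75.3]
contact_force: [0.2, -0.0, 0.1]
gripper_width: 0.031
[-0.15570394  0.61282536  0.77472664]
```

View pics/wrist13.png

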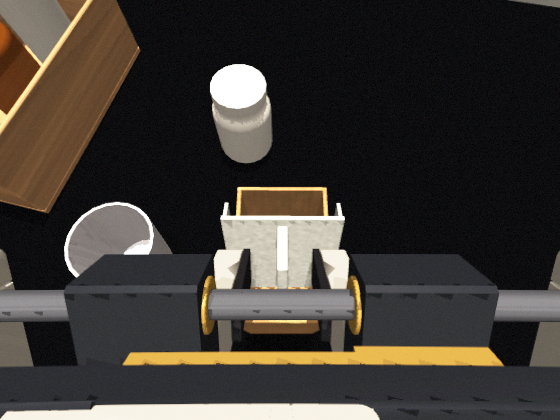

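```bash
python3 -m handwheel '[-0.3,1.2,1.5,0,0,0, -0.6,2.4,3.1,0,0,0, -0.9,3.7,4.6,0,0,0, -1.25,4.9,6.2,0,0,0, -1.25,4.9,10,0,0,0, -1.25,4.9,13,0,0,0]' 100 5
bash log.sh
python3 - <<'E'
from h import *
t=cap("top","top14");s=cap("side","side14");w=cap("wrist","wrist14")
cv2.imwrite('pics/c14.png',np.hstack([cv2.resize(cv2.imread('pics/side14.png')[70:200,260:390],(400,400),interpolation=cv2.INTER_CUBIC),cv2.resize(cv2.imread('pics/top14.png')[210:300,330:420],(400,400),interpolation=cv2.INTER_CUBIC)]))
E
```

```text
time_s: 14.6
tcp_pos: [0.454, -0.1653, 0.3207]
eef_rot: [179.7, -39.2, -75.3]
contact_force: [0.9, 0.1, -0.4]
gripper_width: 0.0531
[31.1, -6.8, -44.0, 39.7, -71.2, -36.0]
```

View pics/c14.png

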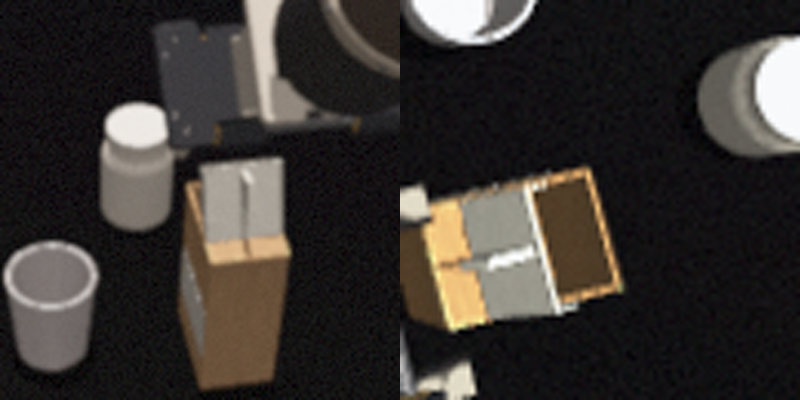

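View pics/wrist14.png

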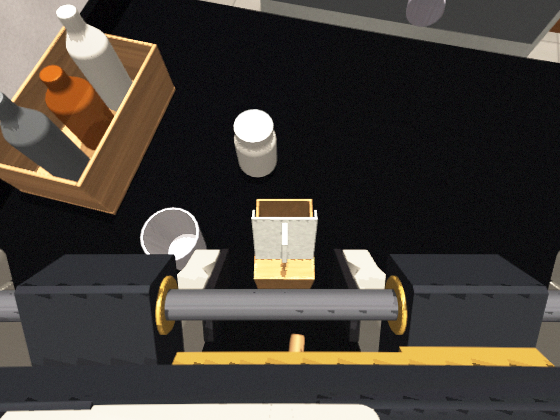

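Run:
```python
from spout import *
np.set_printoptions(suppress=True,precision=4)
t=cap("top");w=cap("wrist")
T=lambda a,b:(330+(a-400)/4.444-.4,210+b/4.444-.4)
a=onz(t,*T(588,167),.15);b=onz(t,*T(623,292),.15);c=onz(t,*T(425,203),.15);d=onz(t,*T(452,331),.15)
print(a,b,c,d,np.linalg.norm(a-b),np.linalg.norm(c-d),np.linalg.norm(a+b-c-d)/2)
C=(a+b+c+d)/4;C[2]=0;v=c+d-a-b;az=np.arctan2(v[1],v[0]);print(C,np.degrees(az))
az=np.radians(104.5);X=np.array([np.cos(az),np.sin(az),0])
# wrist corners
a=onz(w,256,201,.15);b=onz(w,312,201,.15);c=onz(w,254,279,.15);d=onz(w,314,279,.15);print(np.linalg.norm(a-b),np.linalg.norm(c-d),np.linalg.norm(a+b-c-d)/2,(a+b+c+d)/4)
H=C+X*.022+[0,0,.1505];spout(t,T(546,249),H,X,'top');spout(w,(284,215),H,X,'w')
```

```text
[ 0.5129 -0.2699  0.15  ] [ 0.4504 -0.2865  0.15  ] [ 0.4932 -0.1871  0.15  ] [ 0.4295 -0.2004  0.15  ] 0.06459449275838126 0.06507172819113752 0.08688228378520135
[ 0.4715 -0.236   0.    ] 103.49171523280502
0.06228602828982232 0.0607664115934172 0.08638469933606527 [ 0.4697 -0.2326  0.15  ]
top 0 best psi 69 miss mm 0.2
top 0.0025 best psi 67 miss mm 0.0
w 0 best psi 70 miss mm 0.5
w 0.0025 best psi 67 miss mm 0.4
```

```bash
cat > srch.py <<'E'
from ik import *
rng=np.random.default_rng(0)
def carton_tool(C,az,phi,t,gx,gz,flip):
    """C: carton geometric centre world, carton rotated by phi deg about Y from upright; tool tilt -t in carton frame; grasp point (gx,gz) mm from base-middle"""
    X,Y=frame(az);q=R.from_rotvec(Y*np.radians(phi))
    G=np.array(C)+q.apply(X*gx/1e3+np.array([0,0,(gz-75)/1e3]))
    base=R.from_euler('xyz',[180,0,az-180],degrees=True)
    if flip: base=base*R.from_euler('z',180,degrees=True)
    rt=q*R.from_rotvec(-Y*np.radians(t))*base
    return G+rt.apply([0,0,.019]),rt
def sols(pos,rt,n=12,seeds=()):
    out=[]
    for k in range(n+len(seeds)):
        sd=seeds[k] if k<len(seeds) else rng.uniform(lo,hi)
        try:j,e=IK(pos,rt,sd)
        except Exception: continue
        if e<.05 and not any(np.abs(j-o).max()<1 for o in out): out.append(j)
    return out
E
python3 - <<'E'
from srch import *
for flip in(0,1):
  for t in(20,30,40,50,60,70):
    p,r=carton_tool([.472,-.236,.075],104.3,0,t,-15,100,flip)
    print(flip,t,[list(np.round(j).astype(int)) for j in sols(p,r,10)])
E
```

```text
0 20 [[np.int64(-19), np.int64(24), np.int64(-10), np.int64(-18), np.int64(-68), np.int64(42)]]
0 30 [[np.int64(-24), np.int64(29), np.int64(-3), np.int64(-24), np.int64(-79), np.int64(47)]]
0 40 [[np.int64(-28), np.int64(35), np.int64(4), np.int64(-28), np.int64(-89), np.int64(51)]]
0 50 [[np.int64(-31), np.int64(40), np.int64(9), np.int64(-33), np.int64(-98), np.int64(53)]]
0 60 [[np.int64(-34), np.int64(46), np.int64(14), np.int64(-37), np.int64(-107), np.int64(53)]]
0 70 [[np.int64(-36), np.int64(51), np.int64(19), np.int64(-42), np.int64(-115), np.int64(53)]]
1 20 [[np.int64(-19), np.int64(24), np.int64(-10), np.int64(-18), np.int64(-68), np.int64(-138)]]
1 30 [[np.int64(-24), np.int64(29), np.int64(-3), np.int64(-24), np.int64(-79), np.int64(-133)]]
1 40 [[np.int64(-28), np.int64(35), np.int64(4), np.int64(-28), np.int64(-89), np.int64(-129)]]
1 50 [[np.int64(-31), np.int64(40), np.int64(9), np.int64(-33), np.int64(-98), np.int64(-127)]]
1 60 [[np.int64(-34), np.int64(46), np.int64(14), np.int64(-37), np.int64(-107), np.int64(-127)]]
1 70 [[np.int64(-36), np.int64(51), np.int64(19), np.int64(-42), np.int64(-115), np.int64(-127)]]
```

Run:
```python
from srch import *
fm=lambda S:[' '.join(f'{x:.0f}' for x in j) for j in S]
for t in(55,65):
  for flip in(0,1):
    for az in(85,104):
      for (x,y) in((.5,-.08),(.54,-.08),(.58,-.06)):
        for z in(.045,.12):
          p,r=carton_tool([x,y,z],az,90,t,-30,115,flip)
          S=sols(p,r,6)
          if z>.1 or not S: print('lay',t,flip,az,x,y,z,fm(S))
for t in(100,110,120):
  for az in(85,104):
    p,r=carton_tool([.54,-.08,.045],az,90,t,-30,80,0);print('regrasp',t,az,fm(sols(p,r,6)))
    for phi in(125,150):
      X,Y=frame(az);q=R.from_rotvec(Y*np.radians(phi))
      tipc=X*.022+np.array([0,0,.0755])+R.from_rotvec(Y*np.radians(68.75)).apply(-X*.062)
      C=np.array([.5275,.2145,.160])-X*.04-q.apply(tipc)
      for f in(0,1):
        p,r=carton_tool(C,az,phi,t,-30,80,f);print('pour',t,az,phi,f,np.round(C,3),fm(sols(p,r,6)))
```

```text
lay 55 0 85 0.5 -0.08 0.12 ['35 17 -38 30 -62 -61']
lay 55 0 85 0.54 -0.08 0.12 ['33 20 -34 31 -63 -59']
lay 55 0 85 0.58 -0.06 0.12 ['32 24 -28 30 -65 -57']
lay 55 0 104 0.5 -0.08 0.12 ['38 11 -51 41 -53 -56']
lay 55 0 104 0.54 -0.08 0.12 ['34 14 -47 43 -52 -54']
lay 55 0 104 0.58 -0.06 0.12 ['34 17 -41 42 -53 -52']
lay 55 1 85 0.5 -0.08 0.12 ['35 17 -38 30 -62 119']
lay 55 1 85 0.54 -0.08 0.12 ['33 20 -34 31 -63 121']
lay 55 1 85 0.58 -0.06 0.12 ['32 24 -28 30 -65 123']
lay 55 1 104 0.5 -0.08 0.045 []
lay 55 1 104 0.5 -0.08 0.12 []
lay 55 1 104 0.54 -0.08 0.045 []
lay 55 1 104 0.54 -0.08 0.12 ['34 14 -47 43 -52 126']
lay 55 1 104 0.58 -0.06 0.12 ['34 17 -41 42 -53 128']
lay 65 0 85 0.5 -0.08 0.12 ['32 14 -37 24 -57 -53']
lay 65 0 85 0.54 -0.08 0.12 ['29 17 -32 24 -58 -50']
lay 65 0 85 0.58 -0.06 0.12 ['29 21 -26 24 -60 -49']
lay 65 0 104 0.5 -0.08 0.12 ['34 8 -46 32 -49 -44']
lay 65 0 104 0.54 -0.08 0.12 ['31 12 -42 33 -49 -41']
lay 65 0 104 0.58 -0.06 0.12 ['31 15 -37 32 -50 -40']
lay 65 1 85 0.5 -0.08 0.12 ['32 14 -37 24 -57 127']
lay 65 1 85 0.54 -0.08 0.12 ['29 17 -32 24 -58 13
[... 1228 characters left out ...]
04 150 0 [0.553 0.111 0.275] ['52 16 -23 31 -80 -52']
pour 110 104 150 1 [0.553 0.111 0.275] ['52 16 -23 31 -80 128']
regrasp 120 85 ['-10 25 -11 -34 -62 24']
pour 120 85 125 0 [0.514 0.066 0.236] ['34 7 -18 4 -69 -41']
pour 120 85 125 1 [0.514 0.066 0.236] ['34 7 -18 4 -69 139']
pour 120 85 150 0 [0.518 0.108 0.275] ['48 16 -14 18 -85 -58']
pour 120 85 150 1 [0.518 0.108 0.275] ['48 16 -14 18 -85 122']
regrasp 120 104 ['-8 28 -7 -30 -70 36']
pour 120 104 125 0 [0.564 0.069 0.236] ['32 10 -15 5 -67 -20']
pour 120 104 125 1 [0.564 0.069 0.236] ['32 10 -15 5 -67 160']
pour 120 104 150 0 [0.553 0.111 0.275] ['49 13 -21 25 -76 -45']
pour 120 104 150 1 [0.553 0.111 0.275] ['49 13 -21 25 -76 135']
```

Spout reads 67–70° in two views (the stop is 68.8°). I fitted the arm's kinematics from the logged poses, which shows which grasps are reachable. Next I'll grip the carton by its sides from behind, tool tilted 55° towards its +x.

```bash
cat > keys.py <<'E'
from srch import *
from h import sensors
np.set_printoptions(suppress=True)
def rows(keys,seed=None):
    st=sensors.get_state();p0=st['tcp_pos'];r0=R.from_euler('xyz',st['eef_rot'],degrees=True);sd=st['joints'] if seed is None else seed
    for name,(p,r) in keys:
        j,e=IK(p,r,sd);sd=j
        print(name,np.round((p-p0)*100,2),np.round((r*r0.inv()).as_rotvec(),3),'|',np.round(p,3),np.round(j).astype(int),round(e,2))
    return sd
def back(pr,d,dz=0): 
    p,r=pr;return p-r.apply([0,0,d])+[0,0,dz],r
E
python3 - <<'E'
from keys import *
C=[.472,-.236,.075]
g=carton_tool(C,104.3,0,55,-30,115,0)
mid=carton_tool(C,104.3,0,10,-30,115,0)
rows([('mid',(back(g,.1,.13)[0],mid[1])),('high',back(g,.1,.12)),('pre',back(g,.1)),('g',g)])
E
```

```text
mid [  4.21 -16.35  -2.72] [ 0.833  0.21  -0.005] | [ 0.496 -0.329  0.291] [-20  16   5  -8 -85  36] 0.0
high [  4.21 -16.35  -3.72] [ 1.593  0.406 -0.006] | [ 0.496 -0.329  0.281] [ -38   40   35  -39 -126   40] 0.0
pre [  4.21 -16.35 -15.72] [ 1.593  0.406 -0.006] | [ 0.496 -0.329  0.161] [ -37   45   28  -35 -116   49] 0.0
g [  2.19  -8.41 -21.46] [ 1.593  0.406 -0.006] | [ 0.476 -0.25   0.104] [ -33   43   14  -35 -105   52] 0.0
```

```bash
python3 -m handwheel '[0.5,-2,1,0.13,0.033,0, 1.1,-4.5,1,0.26,0.066,0, 1.8,-7,1,0.4,0.1,0, 2.5,-9.5,1,0.54,0.137,0, 3.2,-12,1,0.68,0.173,0, 3.8,-14.5,0,0.82,0.21,0, 4.2,-16.3,-1,0.96,0.245,0, 4.2,-16.3,-2,1.1,0.28,0]' 0 30
python3 -m handwheel '[0,0,-1,0.13,0.033,0, 0,0,-1,0.26,0.066,0, 0,0,-1,0.4,0.1,0, 0,0,-1,0.5,0.126,0, 0,0,-1,0.5,0.126,0]' 0 30
bash log.sh
python3 - <<'E'
from keys import *
from h import *
C=[.472,-.236,.075]
g=carton_tool(C,104.3,0,55,-30,115,0)
rows([('high',back(g,.1,.12)),('pre',back(g,.1)),('g',g)])
w=cap("wrist","wrist15");t=cap("top","top15");s=cap("side","side15")
E
```

```text
time_s: 15.65
tcp_pos: [0.4957, -0.3317, 0.2966]
eef_rot: [-179.9, 26.1, -75.5]
contact_force: [0.9, 0.0, -0.9]
gripper_width: 0.0875
time_s: 16.15
tcp_pos: [0.4945, -0.3331, 0.28]
eef_rot: [179.6, 56.4, -76.2]
contact_force: [0.3, 0.8, -1.1]
gripper_width: 0.0875
[-38.2, 40.9, 35.6, -39.7, -127.4, 40.0]
high [0.13 0.37 0.15] [-0.023 -0.01   0.004] | [ 0.496 -0.329  0.281] [ -38   40   35  -39 -126   40] 0.0
pre [  0.13   0.37 -11.85] [-0.023 -0.01   0.004] | [ 0.496 -0.329  0.161] [ -37   45   28  -35 -116   49] 0.0
g [ -1.9    8.31 -17.59] [-0.023 -0.01   0.004] | [ 0.476 -0.25   0.104] [ -33   43   14  -35 -105   52] 0.0
```

View pics/wrist15.png

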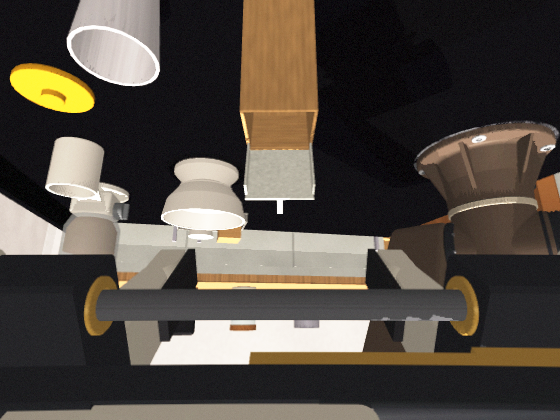

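View pics/side15.png

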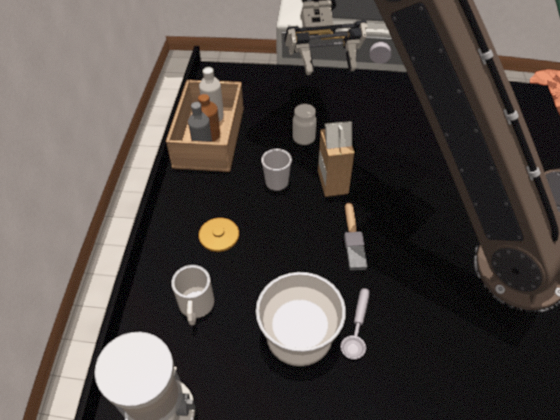

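The wrist view has the carton centred (edges 242/317, jaw middle ~281), flap standing. Down, forward, grip.

```bash
python3 -m handwheel '[0.1,0.3,-4,-0.02,-0.01,0, 0.1,0.35,-8,-0.02,-0.01,0, 0.13,0.37,-11.8,-0.02,-0.01,0, -0.3,2,-13,-0.02,-0.01,0, -0.8,4.1,-14.5,-0.02,-0.01,0, -1.4,6.2,-16,-0.02,-0.01,0, -1.9,8.3,-17.6,-0.02,-0.01,0, -1.9,8.3,-17.6,-0.02,-0.01,0]' 0 40
bash log.sh
python3 - <<'E'
from h import *
w=cap("wrist","wrist16");s=cap("side","side16")
cv2.imwrite('pics/side16z.png',cv2.resize(cv2.imread('pics/side16.png')[70:220,250:400],(600,600),interpolation=cv2.INTER_CUBIC))
E
```

```text
time_s: 17.1
tcp_pos: [0.4763, -0.2456, 0.1108]
eef_rot: [-179.2, 54.2, -74.8]
contact_force: [-1.0, -0.3, 0.5]
gripper_width: 0.0875
[-32.8, 41.8, 13.6, -34.8, -104.3, 52.2]
```

View pics/wrist16.png

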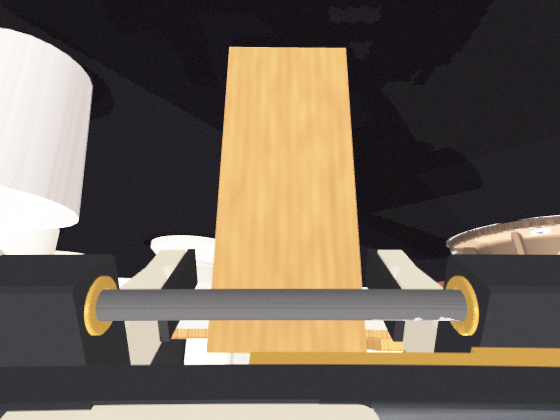

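View pics/side16z.png

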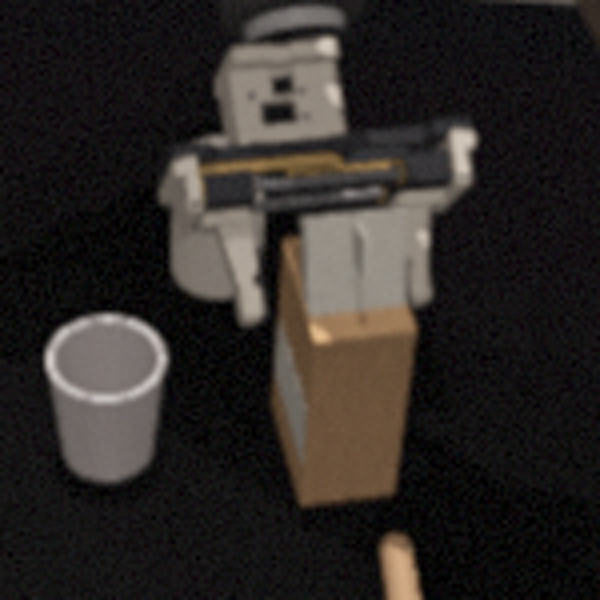

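```bash
python3 -m handwheel '[0,0,0,0,0,0, 0,0,0,0,0,0, 0,0,0,0,0,0, 0,0,0,0,0,0, 0,0,0,0,0,0, 0,0,0,0,0,0, 0,0,0,0,0,0]' 255 40
python3 -m handwheel '[0,0,0.5,0,0,0, 0,0,1,0,0,0, 0,0,2,0,0,0, 0,0,3,0,0,0, 0,0,4,0,0,0, 0,0,4,0,0,0]' 255 40
bash log.sh
python3 - <<'E'
from h import *
w=cap("wrist","wrist17");s=cap("side","side17")
cv2.imwrite('pics/side17z.png',cv2.resize(cv2.imread('pics/side17.png')[70:220,250:400],(600,600),interpolation=cv2.INTER_CUBIC))
E
```

```text
time_s: 17.9
tcp_pos: [0.4771, -0.2489, 0.1122]
eef_rot: [-179.1, 54.1, -74.8]
contact_force: [-0.5, -2.5, 5.2]
gripper_width: 0.0619
time_s: 18.5
tcp_pos: [0.4777, -0.2494, 0.1541]
eef_rot: [-178.9, 53.9, -74.6]
contact_force: [0.4, -1.0, -3.2]
gripper_width: 0.0619
[-33.1, 39.2, 15.5, -35.3, -107.7, 49.9]
```

View pics/wrist17.png

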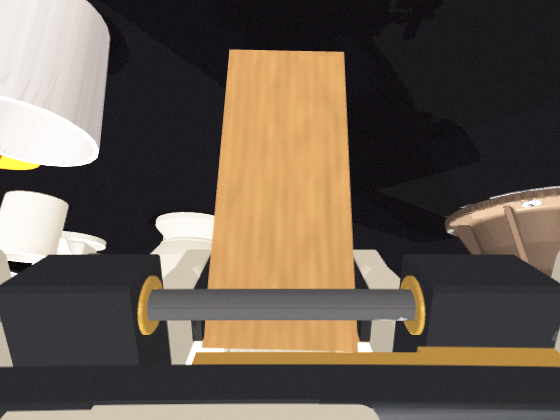

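View pics/side17z.png

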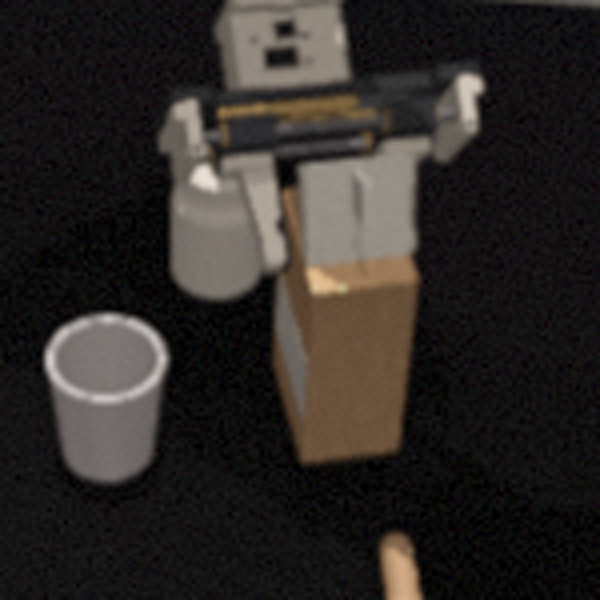

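```bash
cat > lay.py <<'E'
from keys import *
def held(az,xt,zt):
    """fn giving tool pose for carton centre C, phi; from current state; TCP at carton coords (xt,zt mm from base) now at phi=phi0"""
    pass
E
python3 - <<'E'
from keys import *
st=sensors.get_state();p0=st['tcp_pos'];r0=R.from_euler('xyz',st['eef_rot'],degrees=True)
X,Y=frame(104.3)
off=X*-.014+np.array([0,0,.112-.075])   # tcp rel carton centre (upright)
C0=p0-off;print('C0',C0)
L=np.array([.54,-.08,.0])
def pose(C,phi):
    q=R.from_rotvec(Y*np.radians(phi));return np.array(C)+q.apply(off),q*r0
ks=[]
for k,(f,phi,z) in enumerate([(0,0,.16),(.1,11,.16),(.25,23,.16),(.4,34,.16),(.55,45,.16),(.7,56,.15),(.85,68,.14),(1,79,.13),(1,90,.12),(1,90,.08),(1,90,.055),(1,90,.047)]):
    C=C0*(1-f)+L*f;C[2]=z;ks.append((f'{phi},{z}',pose(C,phi)))
rows(ks)
E
```

```text
C0 [ 0.47380949 -0.23533122  0.115592  ]
0,0.16 [0.   0.   4.44] [0. 0. 0.] | [ 0.477 -0.249  0.197] [ -33   37   17  -36 -111   47] 0.0
11,0.16 [0.48 2.26 4.64] [-0.186 -0.047 -0.   ] | [ 0.482 -0.226  0.199] [ -28   30   11  -31 -101   45] 0.0
23,0.16 [1.27 5.39 4.69] [-0.389 -0.099  0.   ] | [ 0.49  -0.195  0.2  ] [-20  22   3 -25 -89  40] 0.0
34,0.16 [2.08 8.45 4.59] [-0.575 -0.147  0.   ] | [ 0.498 -0.164  0.199] [-11  16  -5 -18 -78  31] 0.0
45,0.16 [ 2.89 11.48  4.35] [-0.761 -0.194  0.   ] | [ 0.506 -0.134  0.196] [  0  11 -14  -9 -68  19] 0.0
56,0.15 [ 3.72 14.44  2.97] [-0.947 -0.241 -0.   ] | [ 0.514 -0.104  0.182] [ 11   8 -24   2 -58   2] 0.0
68,0.14 [ 4.56 17.38  1.42] [-1.15  -0.293  0.   ] | [ 0.523 -0.075  0.167] [ 23   7 -34  18 -52 -19] 0.0
79,0.13 [ 5.44 20.15 -0.18] [-1.336 -0.341  0.   ] | [ 0.532 -0.047  0.151] [ 31  10 -41  31 -51 -39] 0.0
90,0.12 [ 5.36 20.48 -1.86] [-1.522 -0.388  0.   ] | [ 0.531 -0.044  0.134] [ 36  14 -47  44 -53 -55] 0.0
90,0.08 [ 5.36 20.48 -5.86] [-1.522 -0.388  0.   ] | [ 0.531 -0.044  0.094] [ 34  17 -50  48 -48 -61] 0.0
90,0.055 [ 5.36 20.48 -8.36] [-1.522 -0.388  0.   ] | [ 0.531 -0.044  0.069] [ 33  19 -52  52 -45 -64] 0.0
90,0.047 [ 5.36 20.48 -9.16] [-1.522 -0.388  0.   ] | [ 0.531 -0.044  0.061] [ 33  20 -53  53 -44 -66] 0.0
```

```bash
python3 -m handwheel '[0,0,2.2,0,0,0, 0,0,4.4,0,0,0, 0.25,1.1,4.5,-0.093,-0.024,0, 0.48,2.26,4.64,-0.186,-0.047,0, 0.9,3.8,4.67,-0.288,-0.073,0, 1.27,5.39,4.69,-0.389,-0.099,0, 1.7,6.9,4.65,-0.482,-0.123,0, 2.08,8.45,4.59,-0.575,-0.147,0]' 255 40
bash log.sh
python3 - <<'E'
from h import *
s=cap("side","side18")
cv2.imwrite('pics/side18z.png',cv2.resize(cv2.imread('pics/side18.png')[70:270,220:420],(600,600),interpolation=cv2.INTER_CUBIC))
from keys import *
st=sensors.get_state();p0=st['tcp_pos'];r0=R.from_euler('xyz',st['eef_rot'],degrees=True)
X,Y=frame(104.3)
# current phi from eef tilt: 53.9 -> now
phi0=53.9-st['eef_rot'][1]; print('phi0',phi0)
off=R.from_rotvec(Y*np.radians(phi0)).apply(X*-.014+np.array([0,0,.037]))
C0=p0-off;print('C0',C0)
L=np.array([.54,-.08,.0])
def pose(C,phi):
    q=R.from_rotvec(Y*np.radians(phi-phi0));return np.array(C)+q.apply(off),q*r0
ks=[]
for phi in range(38,91,4):
    f=min(1,(phi-phi0)/(80-phi0));C=C0*(1-f)+L*f;C[2]=.16-max(0,phi-50)/40*.04
    ks.append((phi,pose(C,phi)))
for z in(.1,.08,.06,.047): ks.append((z,pose([L[0],L[1],z],90)))
rows(ks)
E
```

```text
time_s: 19.4
tcp_pos: [0.4979, -0.1637, 0.1986]
eef_rot: [-179.5, 19.8, -75.1]
contact_force: [-0.2, 0.7, -3.3]
gripper_width: 0.0618
[-11.0, 15.7, -5.4, -18.4, -78.0, 31.2]
phi0 34.34880734278215
C0 [ 0.50069667 -0.16925797  0.1615676 ]
38 [ 0.25  0.95 -0.22] [-0.062 -0.016  0.   ] | [ 0.501 -0.151  0.198] [ -7  14  -9 -16 -74  27] 0.0
42 [ 0.53  1.98 -0.32] [-0.129 -0.033 -0.   ] | [ 0.504 -0.14   0.197] [ -3  12 -12 -12 -70  23] 0.0
46 [ 0.82  3.01 -0.42] [-0.197 -0.05   0.   ] | [ 0.507 -0.13   0.196] [  1  10 -15  -8 -67  18] 0.0
50 [ 1.1   4.03 -0.55] [-0.265 -0.067 -0.   ] | [ 0.509 -0.12   0.195] [  5   9 -18  -4 -64  12] 0.0
54 [ 1.39  5.04 -1.09] [-0.332 -0.085  0.   ] | [ 0.512 -0.11   0.189] [  9   8 -22   0 -60   6] 0.0
58 [ 1.67  6.04 -1.65] [-0.4   -0.102 -0.   ] | [ 0.515 -0.1    0.183] [ 14   7 -25   5 -57  -1] 0.0
62 [ 1.97  7.03 -2.23] [-0.468 -0.119  0.   ] | [ 0.518 -0.09   0.178] [ 18   7 -29  10 -55  -8] 0.0
66 [ 2.26  8.01 -2.82] [-0.535 -0.136  0.   ] | [ 0.521 -0.08   0.172] [ 21   7 -32  15 -53 -16] 0.0
70 [ 2.56  8.97 -3.42] [-0.603 -0.154  0.   ] | [ 0.52
[... 272 characters left out ...]
[-0.806 -0.205  0.   ] | [ 0.531 -0.046  0.147] [ 33  11 -43  35 -51 -44] 0.0
86 [ 3.27 11.5  -5.95] [-0.874 -0.223 -0.   ] | [ 0.531 -0.045  0.141] [ 34  12 -45  40 -52 -50] 0.0
90 [ 3.25 11.61 -6.6 ] [-0.941 -0.24  -0.   ] | [ 0.531 -0.044  0.134] [ 36  14 -47  44 -52 -55] 0.0
0.1 [ 3.25 11.61 -8.6 ] [-0.941 -0.24  -0.   ] | [ 0.531 -0.044  0.114] [ 35  16 -49  46 -50 -58] 0.0
0.08 [  3.25  11.61 -10.6 ] [-0.941 -0.24  -0.   ] | [ 0.531 -0.044  0.094] [ 34  17 -50  49 -48 -61] 0.0
0.06 [  3.25  11.61 -12.6 ] [-0.941 -0.24  -0.   ] | [ 0.531 -0.044  0.074] [ 34  19 -52  52 -45 -64] 0.0
0.047 [  3.25  11.61 -13.9 ] [-0.941 -0.24  -0.   ] | [ 0.531 -0.044  0.061] [ 33  20 -53  54 -44 -66] 0.0
```

View pics/side18z.png

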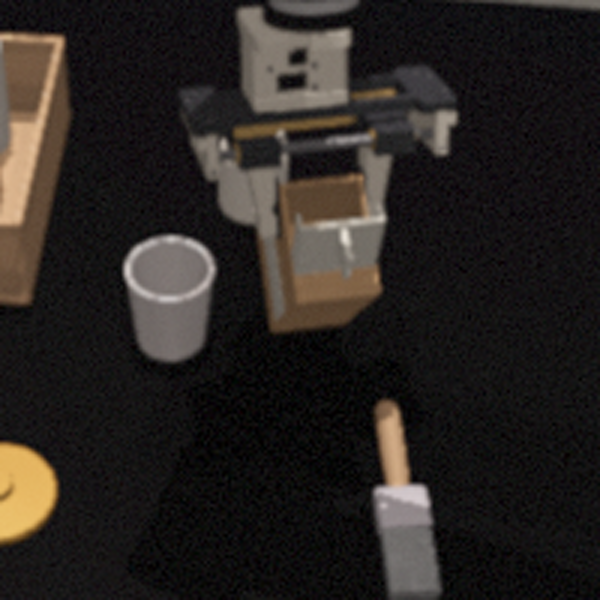

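```bash
python3 -m handwheel '[0.3,1.1,-0.2,-0.07,-0.018,0, 0.65,2.4,-0.35,-0.16,-0.041,0, 1.0,3.6,-0.5,-0.24,-0.061,0, 1.35,4.9,-1.0,-0.325,-0.083,0, 1.67,6.04,-1.65,-0.4,-0.102,0, 2.0,7.2,-2.3,-0.48,-0.122,0, 2.3,8.2,-2.9,-0.55,-0.14,0, 2.56,8.97,-3.42,-0.603,-0.154,0]' 255 40
bash log.sh
python3 - <<'E'
from keys import *
st=sensors.get_state();p0=st['tcp_pos'];r0=R.from_euler('xyz',st['eef_rot'],degrees=True)
X,Y=frame(104.3)
rt=R.from_rotvec(-Y*np.radians(53.9))*R.from_euler('xyz',[180,0,-75.2],degrees=True)
v=(r0*rt.inv()).as_rotvec(degrees=True);phi0=v@Y;print(phi0,v)
off=R.from_rotvec(Y*np.radians(phi0)).apply(X*-.014+np.array([0,0,.037]))
C0=p0-off;print('C0',C0);L=np.array([.54,-.08,0])
def pose(C,phi):
    q=R.from_rotvec(Y*np.radians(phi-phi0));return np.array(C)+q.apply(off),q*r0
ks=[]
for phi in(75,80,85,90):
    f=min(1,(phi-phi0)/(85-phi0));C=C0*(1-f)+L*f;C[2]=.14-(phi-70)/20*.02
    ks.append((phi,pose(C,phi)))
for z in(.1,.08,.06,.05,.045): ks.append((z,pose([L[0],L[1],z],90)))
rows(ks)
E
```

```text
time_s: 20.25
tcp_pos: [0.5229, -0.0699, 0.165]
eef_rot: [-179.9, -16.2, -74.8]
contact_force: [0.1, -0.1, -3.4]
gripper_width: 0.0621
[24.9, 7.4, -35.7, 20.6, -51.5, -23.3]
70.13489844325912 [-67.8521407  -17.75353936   0.25438501]
C0 [ 0.53027083 -0.09896748  0.13924222]
75 [ 0.27  0.82 -0.69] [-0.082 -0.021  0.   ] | [ 0.526 -0.062  0.158] [ 28   8 -39  27 -51 -32] 0.0
80 [ 0.55  1.64 -1.48] [-0.167 -0.043  0.   ] | [ 0.528 -0.053  0.15 ] [ 31  10 -42  33 -51 -40] 0.0
85 [ 0.83  2.44 -2.28] [-0.251 -0.064 -0.   ] | [ 0.531 -0.045  0.142] [ 34  12 -45  39 -51 -48] 0.0
90 [ 0.8   2.57 -3.1 ] [-0.336 -0.086  0.   ] | [ 0.531 -0.044  0.134] [ 36  14 -47  44 -53 -55] 0.0
0.1 [ 0.8   2.57 -5.1 ] [-0.336 -0.086  0.   ] | [ 0.531 -0.044  0.114] [ 35  16 -49  46 -50 -58] 0.0
0.08 [ 0.8   2.57 -7.1 ] [-0.336 -0.086  0.   ] | [ 0.531 -0.044  0.094] [ 34  17 -50  49 -48 -61] 0.0
0.06 [ 0.8   2.57 -9.1 ] [-0.336 -0.086  0.   ] | [ 0.531 -0.044  0.074] [ 34  19 -52  51 -46 -64] 0.0
0.05 [  0.8    2.57 -10.1 ] [-0.336 -0.086  0.   ] | [ 0.531 -0.044  0.064] [ 33  20 -53  53 -44 -65] 0.0
0.045 [  0.8    2.57 -10.6 ] [-0.336 -0.086  0.   ] | [ 0.531 -0.044  0.059] [ 33  20 -53  54 -44 -66] 0.0
```

```bash
python3 -m handwheel '[0.27,0.82,-0.69,-0.082,-0.021,0, 0.55,1.64,-1.48,-0.167,-0.043,0, 0.83,2.44,-2.28,-0.251,-0.064,0, 0.8,2.57,-3.1,-0.336,-0.086,0, 0.8,2.57,-5.1,-0.336,-0.086,0, 0.8,2.57,-7.1,-0.336,-0.086,0, 0.8,2.57,-8.5,-0.336,-0.086,0, 0.8,2.57,-8.5,-0.336,-0.086,0]' 255 40
bash log.sh
python3 - <<'E'
from h import *
s=cap("side","side19");t=cap("top","top19");w=cap("wrist","wrist19")
cv2.imwrite('pics/c19.png',np.hstack([cv2.resize(cv2.imread('pics/side19.png')[120:270,270:420],(400,400),interpolation=cv2.INTER_CUBIC),cv2.resize(cv2.imread('pics/top19.png')[150:300,220:370],(400,400),interpolation=cv2.INTER_CUBIC)]))
E
```

```text
time_s: 21.05
tcp_pos: [0.5294, -0.0453, 0.0782]
eef_rot: [179.4, -36.2, -74.5]
contact_force: [0.1, -0.7, -2.7]
gripper_width: 0.0623
[33.8, 18.6, -51.6, 50.5, -46.2, -62.8]
```

View pics/c19.png

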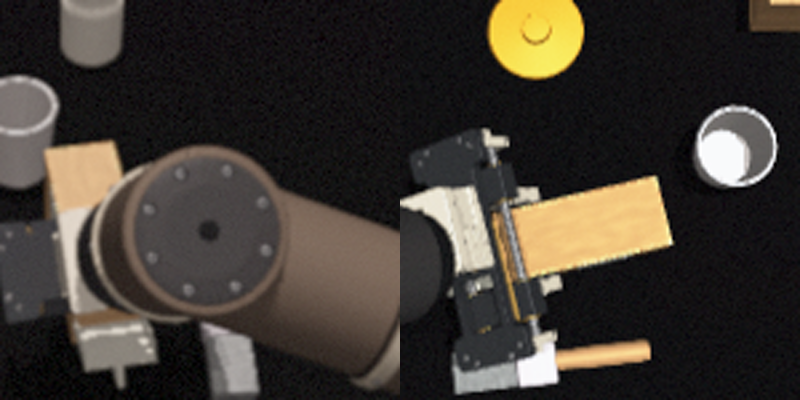

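View pics/wrist19.png

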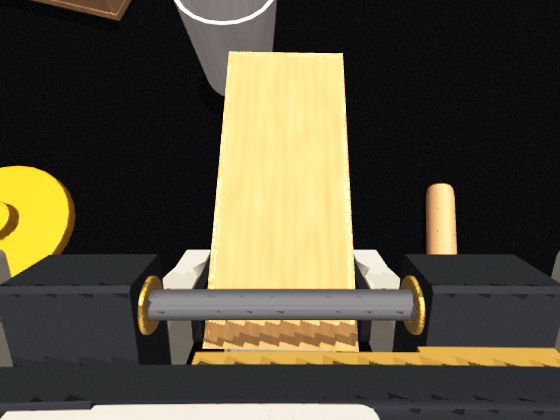

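```bash
python3 -m handwheel '[0,0,-0.5,0,0,0, 0,0,-1,0,0,0, 0,0,-1.4,0,0,0, 0,0,-1.6,0,0,0, 0,0,-1.7,0,0,0]' 255 40
python3 -m handwheel '[0,0,-0.15,0,0,0, 0,0,-0.3,0,0,0, 0,0,-0.3,0,0,0]' 255 40
bash log.sh
```

```text
time_s: 21.7
tcp_pos: [0.5309, -0.0445, 0.0632]
eef_rot: [179.7, -36.1, -74.7]
contact_force: [0.1, 1.1, -3.6]
gripper_width: 0.0617
time_s: 22.0
tcp_pos: [0.5311, -0.0446, 0.0608]
eef_rot: [179.7, -36.2, -74.7]
contact_force: [-2.1, -0.5, 2.5]
gripper_width: 0.0619
[32.9, 20.1, -52.8, 53.8, -44.1, -66.0]
```

Force turned from -3.6 to +2.5 N: the carton sits on the counter. Letting go and backing out.

```bash
python3 -m handwheel '[0,0,0,0,0,0, 0,0,0,0,0,0, 0,0,0,0,0,0, 0,0,0,0,0,0]' 0 40
python3 - <<'E'
from h import *
s=sensors.get_state();print(-R.from_euler('xyz',s['eef_rot'],degrees=True).as_matrix()[:,2],s['gripper_width'])
E
python3 -m handwheel '[-0.45,1.7,2.4,0,0,0, -0.9,3.4,4.8,0,0,0, -1.35,5.1,7.2,0,0,0, -1.5,5.7,11,0,0,0, -1.5,5.7,15,0,0,0, -1.5,5.7,19,0,0,0]' 0 40
bash log.sh
python3 - <<'E'
from h import *
s=cap("side","side20");t=cap("top","top20");w=cap("wrist","wrist20")
cv2.imwrite('pics/c20.png',np.hstack([cv2.resize(cv2.imread('pics/side20.png')[120:270,270:420],(400,400),interpolation=cv2.INTER_CUBIC),cv2.resize(cv2.imread('pics/top20.png')[150:300,220:370],(400,400),interpolation=cv2.INTER_CUBIC)]))
E
```

```text
time_s: 22.4
tcp_pos: [0.5312, -0.0446, 0.0608]
eef_rot: [179.7, -36.2, -74.7]
contact_force: [0.5, 0.2, -0.2]
gripper_width: 0.086
[-0.15143003  0.57060077  0.80714541] 0.0860143452549126
time_s: 23.0
tcp_pos: [0.5157, 0.0127, 0.2522]
eef_rot: [179.7, -36.2, -74.6]
contact_force: [1.0, 0.4, -0.6]
gripper_width: 0.0877
[44.8, 7.2, -35.5, 32.8, -70.7, -47.2]
```

View pics/c20.png

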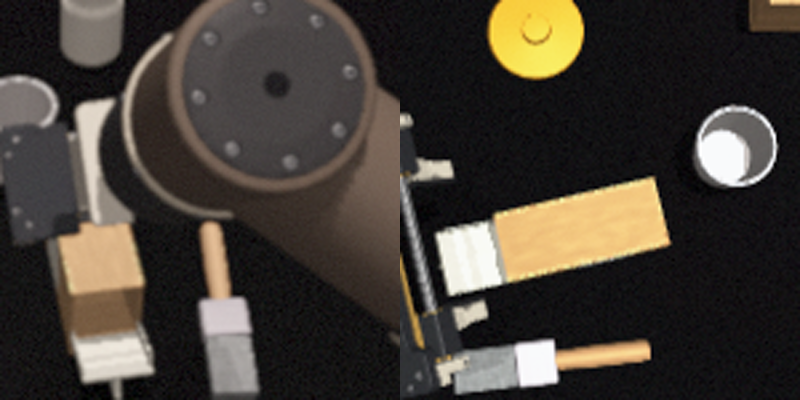

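View pics/wrist20.png

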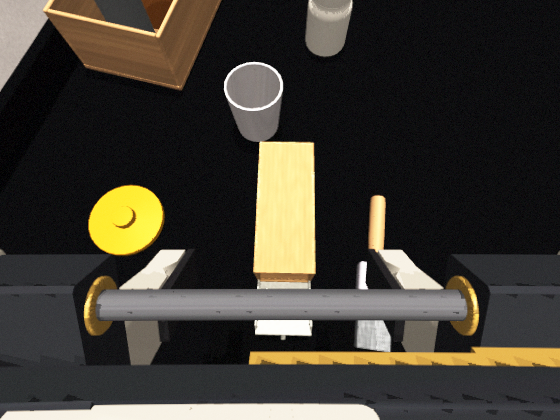

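Top view: the carton lies flat at top-panel corners (655,178),(671,243),(505,281),(493,213), with the spout still out. Measuring it and planning the second grasp.

Run:
```python
from h import *
np.set_printoptions(suppress=True,precision=4)
t=cap("top");w=cap("wrist")
T=lambda a,b:(220+(a-400)/2.6667-.3,150+b/2.6667-.3)
P=[onz(t,*T(*k),.09) for k in((655,178),(671,245),(505,281),(493,213))];print(np.array(P),[round(float(np.linalg.norm(P[i]-P[i-1])),4) for i in range(4)],np.mean(P,0))
v=P[2]+P[3]-P[0]-P[1];print(np.degrees(np.arctan2(v[1],v[0])))
P=[onz(w,*k,.09) for k in((259,143),(313,143),(315,273),(255,273))];print([round(float(np.linalg.norm(P[i]-P[i-1])),4) for i in range(4)],np.mean(P,0))
v=P[2]+P[3]-P[0]-P[1];print(np.degrees(np.arctan2(v[1],v[0])))
from keys import *
C=np.array([.541,-.082,.045])
for t_ in(95,105,115):
  for gz in (70,):
    g=carton_tool(C,104.3,90,t_,-28,gz,0);print(t_);rows([('hi',back(g,.1)),('g',g)])
```

```text
[[ 0.5874 -0.1474  0.09  ]
 [ 0.5266 -0.1621  0.09  ]
 [ 0.4918 -0.0126  0.09  ]
 [ 0.553  -0.0003  0.09  ]] [0.1511, 0.0626, 0.1536, 0.0624] [ 0.5397 -0.0806  0.09  ]
103.1328831617246
[0.147, 0.0614, 0.147, 0.0595] [ 0.5379 -0.0796  0.09  ]
104.50069058237247
95
hi [  2.82 -10.59  -9.69] [ 0.696  0.179 -0.015] | [ 0.544 -0.094  0.154] [  7  14 -17  -6 -60  10] 0.0
g [  2.6   -9.74 -19.65] [ 0.696  0.179 -0.015] | [ 0.542 -0.085  0.054] [  8  20 -23  -7 -48  11] 0.0
105
hi [  3.16 -11.94  -9.93] [ 0.865  0.223 -0.015] | [ 0.547 -0.107  0.151] [ -2  18  -9 -16 -68  22] 0.0
g [  2.52  -9.43 -19.59] [ 0.865  0.223 -0.015] | [ 0.541 -0.082  0.055] [  1  23 -15 -18 -57  24] 0.0
115
hi [  3.49 -13.22 -10.41] [ 1.033  0.268 -0.015] | [ 0.551 -0.12   0.146] [ -9  23  -1 -23 -77  31] 0.0
g [  2.44  -9.13 -19.48] [ 1.033  0.268 -0.015] | [ 0.54  -0.079  0.056] [ -6  27  -9 -26 -66  33] 0.0
```

```bash
python3 -m handwheel '[0.5,-2,0,0.13,0.033,0, 1,-4,0,0.26,0.066,0, 1.5,-6,-1,0.39,0.1,0, 2,-8,-3,0.52,0.134,0, 2.5,-10,-5,0.65,0.167,0, 2.95,-11.7,-7,0.78,0.2,-0.01, 2.95,-11.7,-9.5,0.865,0.223,-0.015, 2.95,-11.7,-9.5,0.865,0.223,-0.015]' 0 40
bash log.sh
python3 - <<'E'
from keys import *
C=np.array([.539,-.080,.045])
g=carton_tool(C,104.,90,105,-28,70,0);rows([('hi',back(g,.1)),('g',g)])
from h import *
w=cap("wrist","wrist21")
E
```

```text
time_s: 24.05
tcp_pos: [0.5429, -0.1072, 0.1495]
eef_rot: [179.5, 15.4, -76.2]
contact_force: [-0.5, 0.1, -0.8]
gripper_width: 0.0878
[-1.9, 18.1, -8.8, -15.8, -68.6, 22.3]
hi [0.23 0.2  0.18] [-0.004 -0.01   0.002] | [ 0.545 -0.105  0.151] [ -2  18  -9 -16 -68  22] 0.0
g [-0.39  2.72 -9.48] [-0.004 -0.01   0.002] | [ 0.539 -0.08   0.055] [  1  23 -16 -18 -56  24] 0.0
```

View pics/wrist21.png

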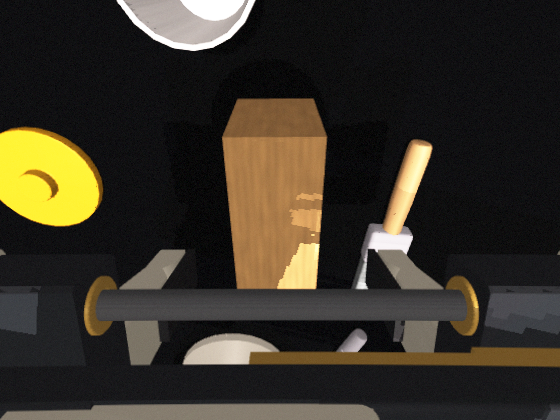

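```bash
python3 -m handwheel '[0.2,0.5,-1,-0.004,-0.01,0, 0.1,1.1,-3.5,-0.004,-0.01,0, -0.1,1.7,-5.8,-0.004,-0.01,0, -0.3,2.3,-8,-0.004,-0.01,0, -0.39,2.72,-9.4,-0.004,-0.01,0, -0.39,2.72,-9.4,-0.004,-0.01,0]' 0 40
python3 -m handwheel '[0,0,0,0,0,0, 0,0,0,0,0,0, 0,0,0,0,0,0, 0,0,0,0,0,0, 0,0,0,0,0,0, 0,0,0,0,0,0]' 255 40
python3 -m handwheel '[0,0,0.5,0,0,0, 0,0,1.5,0,0,0, 0,0,3,0,0,0, 0,0,4.5,0,0,0, 0,0,4.5,0,0,0]' 255 40
bash log.sh
python3 - <<'E'
from h import *
s=cap("side","side22");t=cap("top","top22");w=cap("wrist","wrist22")
cv2.imwrite('pics/c22.png',np.hstack([cv2.resize(cv2.imread('pics/side22.png')[120:270,270:420],(400,400),interpolation=cv2.INTER_CUBIC),cv2.resize(cv2.imread('pics/top22.png')[150:300,220:370],(400,400),interpolation=cv2.INTER_CUBIC)]))
E
```

```text
time_s: 24.7
tcp_pos: [0.5383, -0.0783, 0.0564]
eef_rot: [179.9, 14.8, -75.9]
contact_force: [-0.0, -0.1, 1.1]
gripper_width: 0.0877
time_s: 25.3
tcp_pos: [0.539, -0.0786, 0.0572]
eef_rot: [-180.0, 14.7, -75.9]
contact_force: [1.6, 0.3, 6.4]
gripper_width: 0.0619
time_s: 25.8
tcp_pos: [0.5407, -0.0788, 0.1053]
eef_rot: [-179.7, 14.6, -75.8]
contact_force: [-0.4, -0.1, -1.8]
gripper_width: 0.0621
[1.2, 19.2, -13.5, -16.4, -61.4, 21.4]
```

View pics/c22.png

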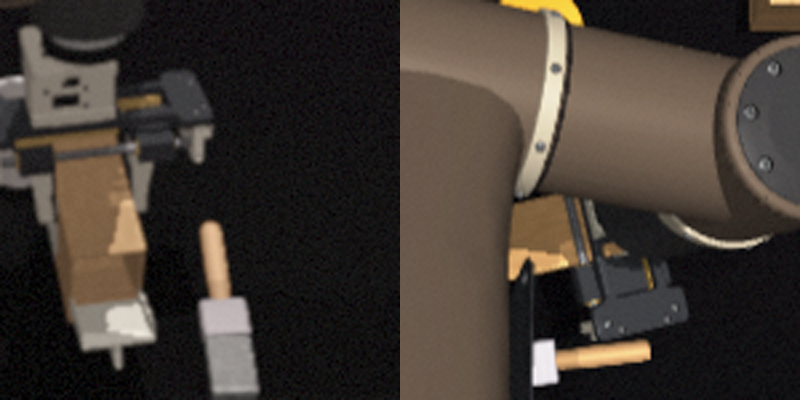

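View pics/wrist22.png

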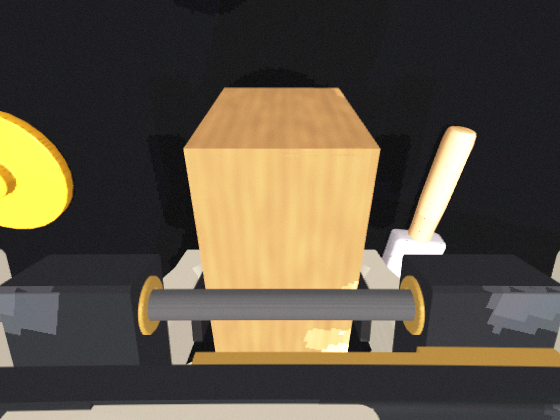

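```bash
cat > pour.py <<'E'
from keys import *
X,Y=frame(104.2)
RT=R.from_rotvec(-Y*np.radians(105.3))*R.from_euler('xyz',[180,0,-75.8],degrees=True) # tool rot at phi=0 
OFF=X*-.0122+np.array([0,0,.0014])
TIP=X*-.0005+np.array([0,0,.1333])
F=np.array([.5275,.2145,0])
def cur():
    st=sensors.get_state();p0=st['tcp_pos'];r0=R.from_euler('xyz',st['eef_rot'],degrees=True)
    v=(r0*RT.inv()).as_rotvec(degrees=True);phi=v@Y;q=R.from_rotvec(Y*np.radians(phi));C=p0-q.apply(OFF)
    tip=C+q.apply(TIP);print('phi',round(phi,1),'C',np.round(C,3),'tip',np.round(tip,3),'tip rel F X,Y',np.round((tip-F)@X*1e3),np.round((tip-F)@Y*1e3));return C,phi,tip
def atC(C,phi):
    q=R.from_rotvec(Y*np.radians(phi));return np.array(C)+q.apply(OFF),q*RT
def attip(d,z,phi):
    q=R.from_rotvec(Y*np.radians(phi));T=F+X*d+np.array([0,0,z]);return atC(T-q.apply(TIP),phi)
E
python3 - <<'E'
from pour import *
C,phi,tip=cur()
E0,_=atC([0,0,0],90)
ks=[('up',atC([C[0],C[1],.2],90))]
tgt=F+X*-.045-X*.133
for f in(.33,.66,1): ks.append((f,atC([C[0]*(1-f)+tgt[0]*f,C[1]*(1-f)+tgt[1]*f,.2],90)))
for phi,z in((95,.2),(100,.19),(105,.18),(110,.175),(115,.17),(120,.165),(125,.16),(130,.157),(135,.155),(140,.155),(145,.155),(150,.155)): ks.append((phi,attip(-.045,z,phi)))
rows(ks)
E
```

```text
phi 90.5 C [ 0.539 -0.08   0.09 ] tip [0.506 0.049 0.089] tip rel F X,Y -155.0 61.0
up [ 0.   -0.01 10.99] [0.009 0.003 0.001] | [ 0.539 -0.079  0.212] [  1  14  -6 -15 -74  18] 0.0
0.33 [ 1.06  4.01 10.99] [0.009 0.003 0.001] | [ 0.549 -0.038  0.212] [  5  14  -6 -16 -73  14] 0.0
0.66 [ 2.11  8.03 10.99] [0.009 0.003 0.001] | [0.56  0.002 0.212] [  9  14  -6 -16 -72  10] 0.0
1 [ 3.2  12.18 10.99] [0.009 0.003 0.001] | [0.571 0.043 0.212] [ 13  14  -5 -16 -72   7] 0.0
95 [ 3.17 12.29 12.09] [-0.076 -0.018  0.001] | [0.571 0.044 0.223] [ 17  13  -7 -11 -70   1] 0.0
100 [ 3.11 12.54 12.22] [-0.16  -0.04   0.001] | [0.57  0.047 0.224] [ 21  12 -10  -6 -68  -4] 0.0
105 [ 3.02 12.88 12.32] [-0.245 -0.061  0.001] | [0.569 0.05  0.225] [ 24  11 -13   0 -66 -10] 0.0
110 [ 2.92 13.31 12.88] [-0.329 -0.082  0.001] | [0.568 0.055 0.231] [ 28  10 -15   5 -66 -16] 0.0
115 [ 2.78 13.82 13.41] [-0.414 -0.104  0.001] | [0.567 0.06  0.236] [ 32  10 -17  10 -66 -22] 0.0
120 [ 2.63 14.43 13.88] [-0.499 -0.125  0.001] | [0.565 0.066 0.241] [ 36  10 -19  15 -67 -28] 0.0
125 [ 2.46 15.11 14.3 ] [-0.583 -0.146  0.001] | [0.563 0.073 0.245] [ 39  10 -21  19 -68 -33] 0.0
130 [ 2.27 15.87 14.85] [-0.668 -0.168  0.001] | [0.561 0.08  0.251] [ 42  11 -23  23 -70 -38] 0.0
135 [ 2.06 16.69 15.43] [-0.753 -0.189  0.001] | [0.559 0.088 0.257] [ 45  12 -24  27 -72 -43] 0.0
140 [ 1.83 17.58 16.13] [-0.837 -0.211  0.001] | [0.557 0.097 0.264] [ 48  14 -24  29 -75 -47] 0.0
145 [ 1.59 18.53 16.75] [-0.922 -0.232  0.001] | [0.555 0.107 0.27 ] [ 50  15 -25  32 -78 -51] 0.0
150 [ 1.34 19.52 17.28] [-1.006 -0.253  0.001] | [0.552 0.117 0.275] [ 53  17 -25  34 -81 -54] 0.0
```

```bash
python3 -m handwheel '[0,0,2,0,0,0, 0,0,4.5,0,0,0, 0,0,7,0,0,0, 0,0,9,0,0,0, 0.3,1,10.5,0,0,0, 0.7,2.5,11,0,0,0, 1.2,4.5,11,0,0,0, 1.7,6.5,11,0,0,0]' 255 40
python3 -m handwheel '[0.5,2,0,0,0,0, 0.9,3.5,0,0,0,0, 1.2,4.7,0,0,0,0, 1.5,5.6,0,0,0,0, 1.5,5.7,0,0,0,0, 1.5,5.7,0,0,0,0]' 255 40
bash log.sh
python3 - <<'E'
from h import *
s=cap("side","side23");t=cap("top","top23")
cv2.imwrite('pics/c23.png',np.hstack([cv2.resize(cv2.imread('pics/side23.png')[170:370,200:400],(400,400),interpolation=cv2.INTER_CUBIC),cv2.resize(cv2.imread('pics/top23.png')[140:310,110:280],(400,400),interpolation=cv2.INTER_CUBIC)]))
from pour import *
cur()
ks=[]
for phi,z in((95,.2),(100,.19),(105,.18),(110,.175),(115,.17),(120,.165),(125,.16),(130,.157),(135,.155),(140,.155),(145,.155),(150,.155)): ks.append((phi,attip(-.045,z,phi)))
rows(ks)
E
```

```text
time_s: 26.75
tcp_pos: [0.5556, -0.0116, 0.2113]
eef_rot: [180.0, 14.8, -75.9]
contact_force: [0.8, 0.3, -2.5]
gripper_width: 0.0615
time_s: 27.35
tcp_pos: [0.5705, 0.0453, 0.2111]
eef_rot: [179.9, 14.8, -75.9]
contact_force: [0.0, 0.1, -3.3]
gripper_width: 0.0619
[13.4, 14.3, -5.5, -15.7, -71.2, 5.9]
phi 90.5 C [0.571 0.043 0.199] tip [0.538 0.173 0.198] tip rel F X,Y -43.0 -0.0
95 [ 0.   -0.03  1.19] [-0.076 -0.02   0.002] | [0.571 0.044 0.223] [ 17  13  -7 -11 -70   1] 0.0
100 [-0.06  0.21  1.32] [-0.161 -0.041  0.002] | [0.57  0.047 0.224] [ 21  12 -10  -6 -68  -4] 0.0
105 [-0.14  0.55  1.42] [-0.245 -0.063  0.002] | [0.569 0.05  0.225] [ 24  11 -13   0 -66 -10] 0.0
110 [-0.25  0.98  1.99] [-0.33  -0.084  0.002] | [0.568 0.055 0.231] [ 28  10 -15   5 -66 -16] 0.0
115 [-0.38  1.5   2.51] [-0.415 -0.105  0.002] | [0.567 0.06  0.236] [ 32  10 -17  10 -66 -22] 0.0
120 [-0.54  2.1   2.98] [-0.499 -0.126  0.002] | [0.565 0.066 0.241] [ 36  10 -19  15 -67 -28] 0.0
125 [-0.71  2.78  3.4 ] [-0.584 -0.148  0.002] | [0.563 0.073 0.245] [ 39  10 -21  19 -68 -33] 0.0
130 [-0.9   3.54  3.95] [-0.668 -0.169  0.002] | [0.561 0.08  0.251] [ 42  11 -23  23 -70 -38] 0.0
135 [-1.11  4.37  4.53] [-0.753 -0.19   0.002] | [0.559 0.088 0.257] [ 45  12 -24  27 -72 -43] 0.0
140 [-1.34  5.26  5.23] [-0.838 -0.212  0.002] | [0.557 0.097 0.264] [ 48  14 -24  29 -75 -47] 0.0
145 [-1.57  6.2   5.85] [-0.922 -0.233  0.002] | [0.555 0.107 0.27 ] [ 50  15 -25  32 -78 -51] 0.0
150 [-1.83  7.2   6.38] [-1.007 -0.254  0.002] | [0.552 0.117 0.275] [ 53  17 -25  34 -81 -54] 0.0
```

View pics/c23.png

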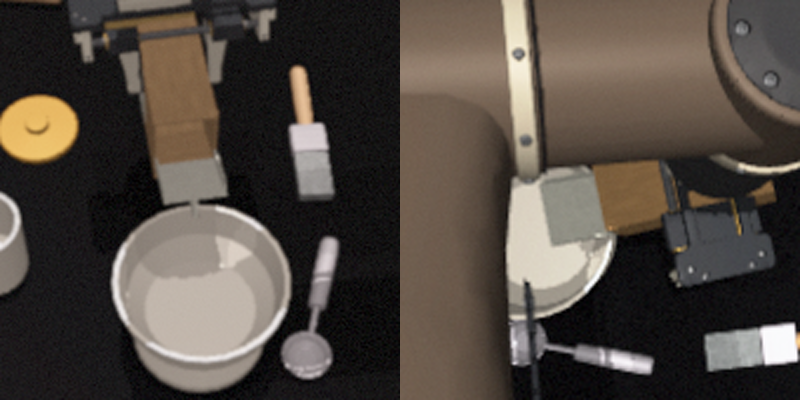

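Spout tip is over the bowl, 43 mm short of its centre. Tipping with the tip held there.

```bash
python3 -m handwheel '[0,0,1.19,-0.076,-0.02,0, -0.06,0.21,1.32,-0.161,-0.041,0, -0.14,0.55,1.42,-0.245,-0.063,0, -0.25,0.98,1.99,-0.33,-0.084,0, -0.38,1.5,2.51,-0.415,-0.105,0, -0.54,2.1,2.98,-0.499,-0.126,0, -0.54,2.1,2.98,-0.499,-0.126,0]' 255 40
bash log.sh
python3 - <<'E'
from h import *
from pour import *
cur()
ks=[]
for phi,z in((125,.16),(130,.157),(135,.155),(140,.155),(145,.155),(150,.155)): ks.append((phi,attip(-.045,z,phi)))
rows(ks)
s=cap("side","side24")
cv2.imwrite('pics/c24.png',cv2.resize(cv2.imread('pics/side24.png')[170:370,200:400],(600,600),interpolation=cv2.INTER_CUBIC))
E
```

```text
time_s: 28.15
tcp_pos: [0.5646, 0.0668, 0.241]
eef_rot: [-180.0, -14.9, -75.8]
contact_force: [-0.8, 0.9, -2.8]
gripper_width: 0.0617
[35.7, 10.0, -19.4, 15.0, -66.8, -28.2]
phi 120.2 C [0.566 0.06  0.231] tip [0.538 0.172 0.165] tip rel F X,Y -44.0 0.0
125 [-0.12  0.58  0.42] [-0.082 -0.021 -0.   ] | [0.563 0.073 0.245] [ 39  10 -21  19 -68 -33] 0.0
130 [-0.32  1.34  0.97] [-0.167 -0.042 -0.   ] | [0.561 0.08  0.251] [ 42  11 -23  23 -70 -38] 0.0
135 [-0.53  2.17  1.55] [-0.251 -0.064 -0.   ] | [0.559 0.088 0.257] [ 45  12 -24  27 -72 -43] 0.0
140 [-0.75  3.06  2.25] [-0.336 -0.085 -0.   ] | [0.557 0.097 0.264] [ 48  14 -24  29 -75 -47] 0.0
145 [-0.99  4.    2.87] [-0.42  -0.106 -0.   ] | [0.555 0.107 0.27 ] [ 50  15 -25  32 -78 -51] 0.0
150 [-1.24  5.    3.4 ] [-0.505 -0.128 -0.   ] | [0.552 0.117 0.275] [ 53  17 -25  34 -81 -54] 0.0
```

View pics/c24.png

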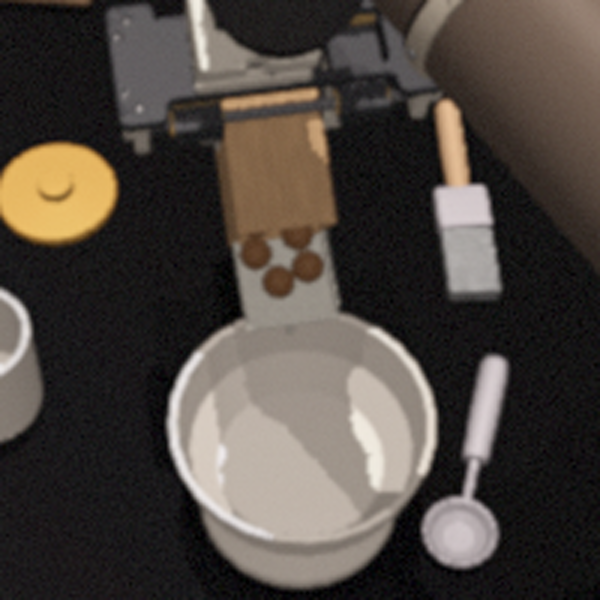

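Four biscuits are already on the flap, aimed into the bowl. Carrying on, slowly.

```bash
python3 -m handwheel '[0,0,0,0,0,0, 0,0,0,0,0,0, -0.06,0.28,0.2,-0.041,-0.01,0, -0.12,0.58,0.42,-0.082,-0.021,0, -0.22,0.95,0.7,-0.125,-0.032,0, -0.32,1.34,0.97,-0.167,-0.042,0]' 255 40
python3 - <<'E'
from h import *
s=cap("side","side25")
cv2.imwrite('pics/c25.png',cv2.resize(cv2.imread('pics/side25.png')[170:370,200:400],(600,600),interpolation=cv2.INTER_CUBIC))
from pour import *
cur();ks=[]
for phi,z in((135,.155),(140,.155),(145,.155),(150,.155)): ks.append((phi,attip(-.045,z,phi)))
rows(ks)
E
```

```text
time_s: 28.8
tcp_pos: [0.5617, 0.0791, 0.2509]
eef_rot: [-180.0, -24.6, -76.0]
contact_force: [-0.6, 0.3, -1.8]
gripper_width: 0.0618
phi 130.1 C [0.564 0.071 0.242] tip [0.539 0.17  0.157] tip rel F X,Y -45.0 -0.0
135 [-0.23  0.86  0.58] [-0.083 -0.021  0.001] | [0.559 0.088 0.257] [ 45  12 -24  27 -72 -43] 0.0
140 [-0.46  1.75  1.29] [-0.168 -0.043  0.001] | [0.557 0.097 0.264] [ 48  14 -24  29 -75 -47] 0.0
145 [-0.69  2.69  1.9 ] [-0.253 -0.064  0.001] | [0.555 0.107 0.27 ] [ 50  15 -25  32 -78 -51] 0.0
150 [-0.95  3.69  2.44] [-0.337 -0.085  0.001] | [0.552 0.117 0.275] [ 53  17 -25  34 -81 -54] 0.0
```

View pics/c25.png

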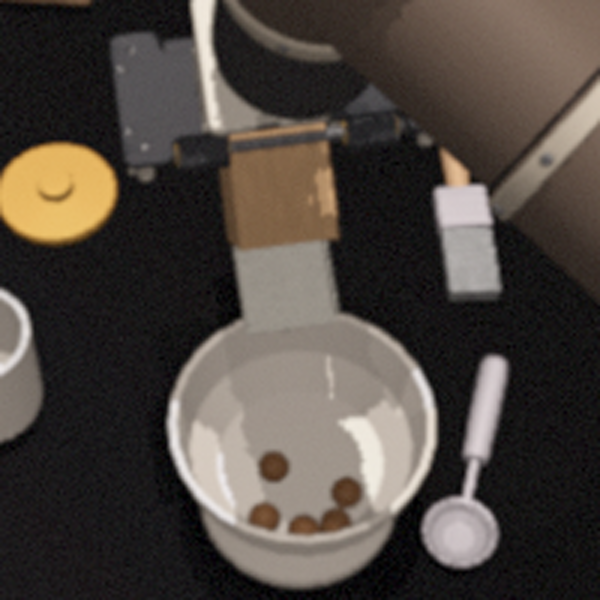

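All five biscuits are in the bowl (pixel group around (270–350, 465–525) of the zoom). Returning the empty carton to its lying pose on the free counter.

Run:
```python
from pour import *
C,phi0,tip=cur();ks=[]
L=np.array([.539,-.08,0])
for phi,f,z in((125,.05,.25),(120,.1,.25),(114,.2,.24),(108,.3,.23),(102,.45,.22),(96,.6,.21),(90,.75,.2),(90,.9,.17),(90,1,.14),(90,1,.1),(90,1,.06)):
    c=C*(1-f)+L*f;c[2]=z;ks.append((phi,atC(c,phi)))
rows(ks)
```

```text
phi 130.1 C [0.564 0.071 0.242] tip [0.539 0.17  0.157] tip rel F X,Y -45.0 -0.0
125 [-0.11 -0.83  0.85] [0.086 0.021 0.001] | [0.561 0.072 0.259] [ 39  10 -20  19 -70 -33] 0.0
120 [-0.21 -1.67  0.92] [0.17  0.043 0.001] | [0.56  0.063 0.26 ] [ 36   9 -18  15 -69 -27] 0.0
114 [-0.43 -3.28 -0.01] [0.272 0.068 0.001] | [0.557 0.047 0.251] [ 31   8 -17   9 -68 -20] 0.0
108 [-0.65 -4.91 -0.95] [0.373 0.094 0.001] | [0.555 0.031 0.241] [ 25   9 -15   3 -67 -12] 0.0
102 [-1.   -7.29 -1.91] [0.475 0.12  0.001] | [0.552 0.007 0.232] [ 19   9 -13  -4 -68  -3] 0.0
96 [-1.34 -9.68 -2.87] [0.577 0.145 0.001] | [ 0.548 -0.017  0.222] [ 12  11 -10 -10 -70   6] 0.0
90 [ -1.68 -12.07  -3.85] [0.678 0.171 0.001] | [ 0.545 -0.041  0.212] [  5  13  -7 -16 -73  14] 0.0
90 [ -2.05 -14.34  -6.85] [0.678 0.171 0.001] | [ 0.541 -0.064  0.182] [  2  15  -9 -16 -70  18] 0.0
90 [ -2.3  -15.85  -9.85] [0.678 0.171 0.001] | [ 0.539 -0.079  0.152] [  1  17 -10 -16 -67  20] 0.0
90 [ -2.3  -15.85 -13.85] [0.678 0.171 0.001] | [ 0.539 -0.079  0.112] [  1  19 -13 -17 -63  22] 0.0
90 [ -2.3  -15.85 -17.85] [0.678 0.171 0.001] | [ 0.539 -0.079  0.072] [  1  22 -15 -18 -59  23] 0.0
```

```bash
python3 -m handwheel '[-0.11,-0.83,0.85,0.086,0.021,0, -0.21,-1.67,0.92,0.17,0.043,0, -0.43,-3.28,0.5,0.272,0.068,0, -0.65,-4.91,-0.5,0.373,0.094,0, -1.0,-7.29,-1.6,0.475,0.12,0, -1.34,-9.68,-2.87,0.577,0.145,0, -1.68,-12.07,-3.85,0.678,0.171,0, -1.68,-12.07,-3.85,0.678,0.171,0]' 255 40
bash log.sh
python3 - <<'E'
from pour import *
C,phi0,tip=cur();L=[.539,-.08]
rows([(z,atC([*L,z],90)) for z in(.14,.1,.06,.048,.045)])
E
```

```text
time_s: 29.65
tcp_pos: [0.5446, -0.0473, 0.2105]
eef_rot: [179.9, 15.5, -76.5]
contact_force: [-0.6, 0.5, -2.5]
gripper_width: 0.0621
[4.0, 13.5, -6.6, -16.0, -73.3, 14.7]
phi 89.8 C [ 0.545 -0.049  0.198] tip [0.512 0.081 0.199] tip rel F X,Y -126.0 48.0
0.14 [-0.59 -3.13 -5.83] [-0.003 -0.003  0.011] | [ 0.539 -0.079  0.152] [  1  17 -10 -16 -67  20] 0.0
0.1 [-0.59 -3.13 -9.83] [-0.003 -0.003  0.011] | [ 0.539 -0.079  0.112] [  1  19 -13 -17 -63  22] 0.0
0.06 [ -0.59  -3.13 -13.83] [-0.003 -0.003  0.011] | [ 0.539 -0.079  0.072] [  1  22 -15 -18 -59  23] 0.0
0.048 [ -0.59  -3.13 -15.03] [-0.003 -0.003  0.011] | [ 0.539 -0.079  0.06 ] [  1  22 -15 -18 -57  24] 0.0
0.045 [ -0.59  -3.13 -15.33] [-0.003 -0.003  0.011] | [ 0.539 -0.079  0.057] [  1  23 -15 -18 -57  24] 0.0
```

```bash
python3 -m handwheel '[-0.3,-1.5,-3,0,0,0, -0.6,-3.1,-6,0,0,0, -0.6,-3.1,-9,0,0,0, -0.6,-3.1,-12,0,0,0, -0.6,-3.1,-13.8,0,0,0, -0.6,-3.1,-14.5,0,0,0, -0.6,-3.1,-14.9,0,0,0, -0.6,-3.1,-14.9,0,0,0]' 255 40
python3 -m handwheel '[0,0,-0.2,0,0,0, 0,0,-0.4,0,0,0, 0,0,-0.4,0,0,0]' 255 40
bash log.sh
```

```text
time_s: 30.45
tcp_pos: [0.5391, -0.0786, 0.062]
eef_rot: [179.9, 15.5, -76.5]
contact_force: [-0.6, 0.4, -2.3]
gripper_width: 0.0621
time_s: 30.75
tcp_pos: [0.5393, -0.0785, 0.0584]
eef_rot: [180.0, 15.5, -76.4]
contact_force: [0.1, -0.3, -2.7]
gripper_width: 0.0616
[0.6, 22.6, -15.2, -18.1, -57.1, 23.5]
```

```bash
python3 -m handwheel '[0,0,-0.15,0,0,0, 0,0,-0.25,0,0,0, 0,0,-0.25,0,0,0]' 255 40
```

```text
time_s: 31.05
tcp_pos: [0.5394, -0.0779, 0.0574]
eef_rot: [-180.0, 15.5, -76.4]
contact_force: [-3.6, 2.9, 9.1]
gripper_width: 0.0618
```

Contact (+9 N). Let go and back straight out.

```bash
python3 -m handwheel '[0,0,0.05,0,0,0, 0,0,0.05,0,0,0, 0,0,0.05,0,0,0, 0,0,0.05,0,0,0, 0,0,0.05,0,0,0]' 0 40
python3 -m handwheel '[0.2,-0.6,2.4,0,0,0, 0.35,-1.25,4.8,0,0,0, 0.6,-2,7.5,0,0,0, 0.8,-2.8,11,0,0,0, 0.8,-4,15,0,0,0, 0.8,-8,18,0,0,0, 0.8,-12,20,0,0,0, 0.8,-12,20,0,0,0]' 0 40
python3 - <<'E'
from h import *
s=cap("side","side30");t=cap("top","top30")
cv2.imwrite('pics/c30.png',cv2.resize(cv2.imread('pics/side30.png')[90:390,180:420],(640,800//1-200),interpolation=cv2.INTER_CUBIC))
E
```

```text
time_s: 31.55
tcp_pos: [0.5394, -0.078, 0.0578]
eef_rot: [-180.0, 15.5, -76.4]
contact_force: [-0.2, 0.0, 0.1]
gripper_width: 0.0868
time_s: 32.35
tcp_pos: [0.5483, -0.2024, 0.2607]
eef_rot: [-179.8, 15.3, -76.5]
contact_force: [0.1, 0.3, -1.2]
gripper_width: 0.088
```

View pics/c30.png

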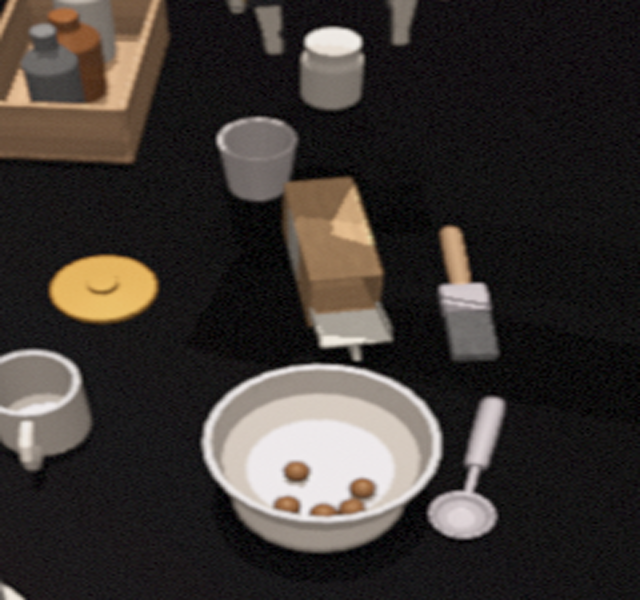

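View pics/top30.png

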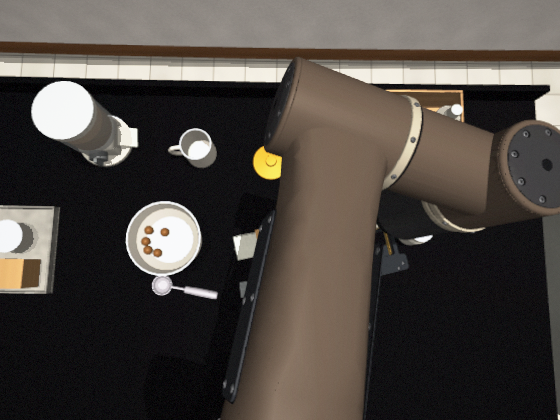

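```bash
python3 -c "
from plant import r
print(r.close_job())"
```

```text
the job is handed in; nothing more can be done
None
```

I did the whole job in the order asked and handed it in at about 32 s of the 72 s limit.

- **Spout:** I pulled it out with the carton upright. My last readings put it at 67–70° (fully out is 68.8°). It took two pinches: the first dragged the carton about 30–40 mm along its spout side. An attempt to push the flap tilted the carton a few degrees before I backed off and it settled upright.
- **Laying down:** I laid the carton on its spout side and let go. No spilled biscuits were visible, and all five later came out of it.
- **Pouring:** I took the carton again and tipped it about 40° below level over the feeder. That was short of the 55° given for emptying, but all five biscuits were already out by then. The last side and top pictures both show five in the bowl.
- **Setting down:** The empty carton lies on its spout side where it lay before. The gripper is open and about 20 cm clear of the counter.

In the last pictures the tin, jar, lid, mug, spoon and brush look to be where they started. I compared these by eye, with a pixel check only on the tin and jar. The highest force reading I saw was about 9 N, when setting the carton down. Readings came only at the end of each move, so I can't vouch for peaks in between.

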